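Square up a kit tray of mounting bases and snug the divider

ROBOT

A 7-joint arm with a two-finger parallel gripper is mounted at the origin on a cart in front of the work surface, level with it; the furniture and walls round the work are solid. World frame = base frame: x ahead of the robot, y to its left, z up, the work surface at z = 0. Lengths are in m, angles in rad, forces in N, time in s.
With the tool pointing down it reaches from about 0.35 to 0.775 m from the base axis. Payload 3.1 kg.
Tool frame: the origin (TCP) lies at the very end of the fingers, on their centre line; the grasp point (between the pads) lies 19 mm behind it; z points along the fingers, y is the line along which they close (so a half turn about z gives the same grasp; the last joint's range is limited). The gripper opens to 85 mm and grips with 20 to 120 N. Pads are 22 mm wide; open, the fingers measure 114 mm over their backs; the gripper's body (76 mm by 85 mm) begins 54 mm behind the grasp point. The pads swing forward as they close: fully open they stand 13 mm farther back than shut.
Start: joints at [1.07, 0.311, 0.014, 1.512, -0.004, 1.319, -0.027], TCP at [0.244, -0.493, 0.194] pointing down, gripper open.
Joint ranges: [-2.7, 2.7], [-0.3, 1.91], [-1.27, 1.3], [0.12, 2.57], [-1.44, 4.58], [0.2, 2.03], [-3.05, 3.05]. Speed limits (rad/s): [2.79, 2.79, 3.14, 3.14, 3.14, 3.14, 3.14].

INTERFACE

Orientations are given as a 3x3 rotation matrix whose columns are the frame's x, y, z axes.
In Python, from workcell import manip, eyes gives the robot as it stands. The module is installed in compiled form; this text tells all that it offers.
- The arm moves only by the tool carry_out, never from a script. Its argument "plan" is a list of rows, each a list of 6 numbers: the shift along the tool's x, y, z in mm, then the turn, a rotation vector about the tool's x, y, z in degrees. A call has 1 to 10 rows; each row is the pose to reach, as a shift and turn from the pose commanded when the call began, along the tool's axes at that moment; what a row does not reach only later rows make up. A row lasts 1/10 s, in which the tool goes at most 50 mm and 8.59 degrees, less where a joint would pass 70% of its speed; a pose out of reach is approached as far as the arm can. A call with a gripper value outside its range is refused whole. "jaw" is the opening, from 0 (shut) to 1 (fully open), set as the call begins (left out, the last holds). The fingers move at their own pace and stop on an object; "force" is the grip in N (left out, the last holds). Time passes only in rows, so rows that repeat a pose let the fingers close. It gives the time, the measured TCP pose, the force, the opening and the grip force at its end, in the units of the state.
- manip.get_obs(): the state, without advancing time (a new reading comes with each control period).
- eyes.grab_frame(name): name is "side" or "top" or "wrist"; returns the picture (384x512x3 uint8, red, green, blue); there is no depth.
- eyes.calibration(name): a dict with "vfov" (degrees; the focal length in pixels is half the picture's height over the tangent of half this angle, whatever the lens; pixels are square), "cx", "cy" (the principal point, pixels), "view" (4x4, takes a point from world to camera coordinates); the wrist camera has in their place "tool_from_camera" (4x4, takes a point from camera to tool coordinates, whose origin is the TCP and whose axes are the flange's). Camera axes: x right, y up, looking along -z (the intrinsics and any distortion apply to the point x, -y, -z); pixel columns grow to the right and rows downward; lengths in m; the calibration is good to about 2 mm. The wrist camera is an equidistant fisheye: a pixel r from the principal point sees the ray r / f radians off the axis. A picture is of the moment at which its call begins: read the wrist's pose just before it. calibration takes no time and is no camera call.
- manip.job_done(): hands the job in; it is judged then, once.
The state is a dict: "t": time; "qpos": joint angles; "dq": joint speeds; "tau": joint torques, N m; "position": TCP position; "ee_rot": TCP orientation; "wrist_force": force on the tool from outside, world axes, zero at the start; "wrist_torque": the same for the moment, N m; "grip_width": opening from 0.0 (shut) to 1.0 (fully open); "grip_force": force on a finger pad.
Only numpy, scipy, OpenCV 4.12 (cv2) and the standard library are available. Lean on these libraries where they do the work, as an engineer would, in place of code of your own. Each camera call takes 0.05 s, during which the arm holds its last target. There are 200 camera calls.

TASK

Get the tray of mounting bases ready for the transport case: square up the three black bases into one straight row, side by side, each with its short end flush against the tray's back wall, and slide the divider along its rail so that the row is packed snug between it and the tray's left end wall with no gaps left. Leave everything else on the table where it is.

Things in the scene. Friction and masses are not known exactly. Their poses are not given: they have to be found in the camera images.
- tray: Open aluminium kit tray, 225 x 306 mm, fixed; x points to its back, y left, z up; origin on its underside. In its frame, mm: bay floor z 4; back wall's inner face x +58, top z 31; left end wall's inner face y +140, right y -160 (tops z 31, near the front 15); front edge: guide rail, inner face x -118, 16 wide, 14 high. Trough behind the back wall: two posts and a hex key, which stay there.
- row_corner (a point): Inner corner of the bay, on its floor, where the back wall meets the left end wall (tray frame x +58, y +140, z 4 mm): the row is packed towards it.
- base_1: Black mounting base lying in the bay: foot plate 75 mm (its x) by 50 mm (its y), 10 mm thick; on it a round post holder 25 mm across, top 47 mm above the underside, its axis 15 mm from the centre towards -x (the robot's side); a small thumbscrew points from it to -y at 36 mm. Origin: centre of the plate's underside. 0.1 to 0.2 kg. The three bases are alike; their order does not matter.
- base_2: Second mounting base, same as base_1.
- base_3: Third mounting base, same as base_1.
- divider (a joint): Sliding divider: upright aluminium plate, 8 mm thick, spanning the bay from front to back (top z 36 mm), on a black carriage on the front rail. Value in m: 0 = far right, grows as it slides left (tray +y). The plate's left face is at tray y = -128 mm + value. It takes about 2 N to move and stays where it is left; the rail allows 220 mm.
- divider_knob (a point): Grip point on the axis of the divider's black knurled knob: knob 22 mm across, upright above the front rail, from 33 to 60 mm above the table; the point is 50 mm above the table and 4 mm right (tray -y) of the plate's left face. The carriage below it is 36 mm long along the rail, top at 26 mm. Moves with the divider.
- loupe: Black eye loupe, 34 mm across, 30 mm tall, standing on the table right of the tray. Origin: centre of its underside. Not part of the job.
- ball_driver: Screwdriver-like ball driver, 171 mm long along its y, 21 mm thick, lying on the table right of the tray. Origin: below its middle. Not part of the job.

How it is judged:
By the outcome, as a careful person would: the job done as asked, in the order asked, and still so for the second after the job is handed in, with the robot touching nothing.
It also fails if it takes over 54 s, if anything falls off the work surface, if the arm or the gripper's body presses on something with over 40 N, if the wrist force passes 120 N, or if a joint passes its speed limit or range.

## Working session

There is one attempt and no reset: what is moved stays moved. The work goes in short steps, Python scripts to look and compute and a tool call to move; the robot and the scene stay as the last step left them, time stands still between calls to the robot, and variables do not carry over. Pictures are saved under pics/ and viewed, at most 10 in all, crops included, and the job is handed in when it is done.

Besides the shell and the picture viewer there is one more tool, called after "Emit:" as name(argument=value, ...) on one line, values as JSON. carry_out: Moves the arm, as the interface text tells. Its arguments: {"type":"object","properties":{"plan":{"type":"array","items":{"type":"array","items":{"type":"number"}}},"jaw":{"type":"number"},"force":{"type":"number"}},"required":["plan"]}

```bash
mkdir -p pics
python3 - <<'E'
from workcell import manip, eyes
import cv2,json,numpy as np
o=manip.get_obs();print({k:np.round(v,3).tolist() for k,v in o.items()})
ims=[]
for n in("side","top"):
    c=eyes.calibration(n);print(n,{k:(np.round(v,4).tolist()) for k,v in c.items()})
    im=eyes.grab_frame(n)[:,:,::-1]
    cv2.imwrite(f"pics/{n}0.png",cv2.resize(im,(800,600),interpolation=cv2.INTER_CUBIC)); np.save(f"pics/{n}0.npy",im)
print(eyes.calibration("wrist"))
E
```

```text
{'t': 0.0, 'qpos': [1.07, 0.312, 0.014, 1.513, -0.004, 1.319, -0.027], 'dq': [0.001, -0.0, 0.001, 0.001, -0.0, -0.0, -0.001], 'tau': [0.0, -37.991, 0.146, -23.059, 0.012, 0.014, 0.0], 'position': [0.243, -0.492, 0.192], 'ee_rot': [[0.897, 0.443, -0.001], [0.443, -0.897, 0.002], [-0.0, -0.002, -1.0]], 'wrist_force': [0.589, 0.563, 0.106], 'wrist_torque': [0.061, 0.002, -0.015], 'grip_force': 0.0, 'grip_width': 0.998}
side {'vfov': 42.0347, 'cx': 255.6871, 'cy': 186.6262, 'view': [[-0.9984, 0.0571, 0.0041, 0.5751], [-0.0351, -0.6673, 0.744, -0.1544], [0.0452, 0.7426, 0.6682, -0.8246], [0.0, 0.0, 0.0, 1.0]]}
top {'vfov': 54.2967, 'cx': 258.7479, 'cy': 184.2882, 'view': [[0.0187, -0.9996, -0.0196, -0.1793], [0.9833, 0.0149, 0.1811, -0.5902], [-0.1808, -0.0226, 0.9833, -0.8097], [0.0, 0.0, 0.0, 1.0]]}
{'vfov': 65.70646984690485, 'cx': 253.64292262474075, 'cy': 195.55640726868418, 'tool_from_camera': array([[-1.04382657e-03,  9.47310082e-01,  3.20316281e-01,
         8.20182947e-02],
       [ 9.99999442e-01,  1.04179390e-03,  1.77712241e-04,
        -6.40542491e-05],
       [-1.65354950e-04,  3.20316287e-01, -9.47310640e-01,
        -1.79638424e-01],
       [ 0.00000000e+00,  0.00000000e+00,  0.00000000e+00,
         1.00000000e+00]])}
```

View pics/top0.png

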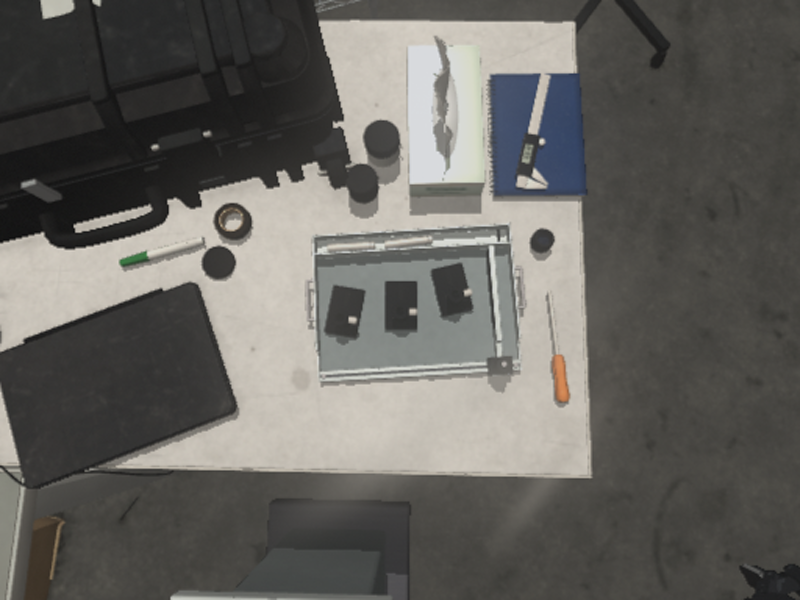

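View pics/side0.png

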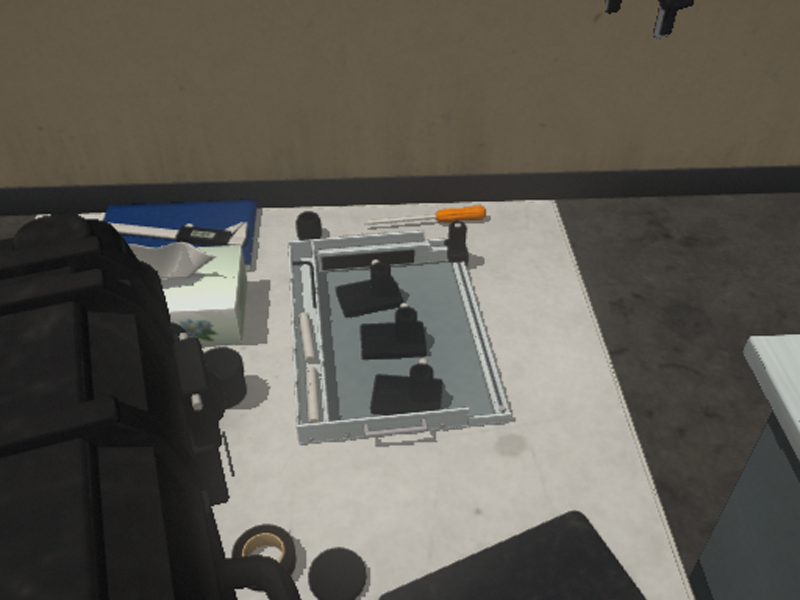

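The top view (800x600 scale) shows the tray with its corners at about (313,236), (509,225), (319,383) and (521,373). The bases are at (345,312), (401,306) and (452,290), and the divider is at the right with its knob at (499,366). The side view agrees with this.

```bash
cat > h.py <<'E'
import numpy as np, cv2
from workcell import manip, eyes
def ray(name,u,v,obs=None,c=None):
    c=c or eyes.calibration(name); f=192/np.tan(np.radians(c["vfov"]/2))
    a,b=u-c["cx"],v-c["cy"]
    if name=="wrist":
        r=np.hypot(a,b)+1e-9; th=r/f; d=np.array([np.sin(th)*a/r,-np.sin(th)*b/r,-np.cos(th)])
        T=np.eye(4);T[:3,:3]=obs["ee_rot"];T[:3,3]=obs["position"];M=T@c["tool_from_camera"]
    else:
        d=np.array([a/f,-b/f,-1]); M=np.linalg.inv(c["view"])
    return M[:3,3],M[:3,:3]@d
def px2w(name,u,v,z,obs=None):
    o,d=ray(name,u,v,obs); return o+d*(z-o[2])/d[2]
def w2px(name,P,obs=None):
    P=np.asarray(P,float);c=eyes.calibration(name); f=192/np.tan(np.radians(c["vfov"]/2))
    if name=="wrist":
        T=np.eye(4);T[:3,:3]=obs["ee_rot"];T[:3,3]=obs["position"];V=np.linalg.inv(T@c["tool_from_camera"])
    else: V=c["view"]
    p=V[:3,:3]@P+V[:3,3]
    x,y,z=p[0],-p[1],-p[2]; h=np.hypot(x,y)
    k=np.arctan2(h,z)/max(h,1e-9) if name=="wrist" else 1/z
    return np.array([c["cx"]+f*x*k,c["cy"]+f*y*k])
E
python3 - <<'E'
from h import *
s=0.64
for n,u,v,z in [("RL",313,236,.031),("RR",509,225,.031),("FL",319,383,.014),("FR",521,373,.014),("b1",345,312,.014),("b2",401,306,.014),("b3",452,290,.014),("knob",499,366,.05)]:
    print(n,np.round(px2w("top",u*s,v*s,z),3))
E
```

```text
RL [ 0.676 -0.027  0.031]
RR [ 0.698 -0.328  0.031]
FL [ 0.453 -0.043  0.014]
FR [ 0.474 -0.345  0.014]
b1 [ 0.561 -0.078  0.014]
b2 [ 0.572 -0.164  0.014]
b3 [ 0.598 -0.242  0.014]
knob [ 0.482 -0.307  0.05 ]
```

Emit:
carry_out(plan=[[45,-16,-1,0,0,-7],[89,-32,-2,0,0,-14],[134,-48,-3,0,0,-21],[179,-64,-4,0,0,-28],[223,-80,-5,0,0,-35],[268,-96,-6,0,0,-42],[313,-112,-7,0,0,-48],[358,-128,-8,0,0,-55],[402,-144,-9,0,0,-62],[447,-159,-10,0,0,-68]])

```text
t: 1.1
position: [0.5745, -0.1512, 0.2031]
ee_rot: [[-0.079, 0.997, -0.001], [0.997, 0.079, -0.0], [0.0, -0.001, -1.0]]
wrist_force: [1.8, -0.8, 0.3]
grip_width: 0.998
grip_force: 0.0
```

Emit:
carry_out(plan=[[0,0,0,0,0,0],[0,0,0,0,0,0],[0,0,0,0,0,0],[0,0,0,0,0,0]])

```text
t: 1.5
position: [0.5728, -0.1549, 0.2033]
ee_rot: [[-0.071, 0.997, -0.001], [0.997, 0.071, -0.001], [-0.001, -0.001, -1.0]]
wrist_force: [-0.1, -0.4, 0.2]
grip_width: 1.002
grip_force: 0.0
```

Run:
```python
from h import *
import pickle
o=manip.get_obs();im=eyes.grab_frame("wrist");pickle.dump((o,im),open("w1.pkl","wb"))
print(np.round(o["qpos"],2),np.round(o["position"],4),np.round(o["ee_rot"],3).tolist(),o["t"])
cv2.imwrite("pics/w1.png",cv2.resize(im[:,:,::-1],(800,600),interpolation=cv2.INTER_CUBIC))
```

```text
[ 0.5   0.43 -0.4   1.35  0.17  1.39  0.18] [ 0.5728 -0.1549  0.2033] [[-0.071, 0.997, -0.001], [0.997, 0.071, -0.001], [-0.001, -0.001, -1.0]] 1.5
```

View pics/w1.png

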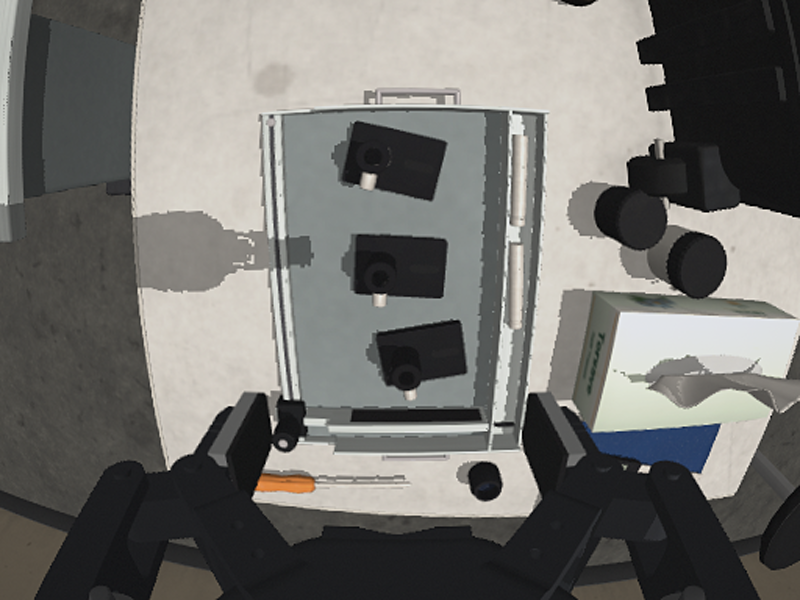

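The wrist view (right = tray back, up = tray left) shows all three bases. Plate corners are base_1 (352,121) (447,139) (433,200), base_2 (356,234) (447,238) (445,298) (355,295) and base_3 (376,335) (460,320) (467,373) (383,387). The divider plate is at row 424 or so. The knob is at (286,437).

```bash
cat > fit.py <<'E'
from h import *
import pickle
from scipy.optimize import least_squares
o,im=pickle.load(open("w1.pkl","rb"))
s=0.64
def T(p,l): c,sn=np.cos(p[2]),np.sin(p[2]); return np.array([p[0]+c*l[0]-sn*l[1],p[1]+sn*l[0]+c*l[1],l[2]])
def fit(p0,pts): # pts: (local xyz world z),(u,v)
    r=least_squares(lambda p:np.concatenate([w2px("wrist",T(p,l),o)-np.array(uv)*s for l,uv in pts]),p0,x_scale=[.01,.01,.05])
    return r.x,np.round(r.fun,1)
a,b,z=.0375,.025,.014
B={1:[((-a,b,z),(352,121)),((a,b,z),(447,139)),((a,-b,z),(433,200))],
2:[((a,b,z),(447,238)),((a,-b,z),(445,298)),((-a,b,z),(356,234)),((-a,-b,z),(355,295))],
3:[((a,b,z),(460,320)),((a,-b,z),(467,373)),((-a,b,z),(376,335)),((-a,-b,z),(383,387))]}
R={k:fit([.57,-.08*k,0],v) for k,v in B.items()}
E
python3 - <<'E'
from fit import *
for k in R: print(k,np.round(R[k][0],4),np.degrees(R[k][0][2]),R[k][1])
# initial tray guess from top picture
y=np.array([-.022,.301]);yaw=np.arctan2(.022,.301)
c=np.array([.676,-.027]); # RL outer corner: x 91?, y +143
g=np.array([px2w("top",313*s,236*s,.031)])
t0=[.584,-.176,yaw]; print(t0)
k=2.0;X0,Y0,X1,Y1=160,60,360,300
cr=cv2.resize(im[Y0:Y1,X0:X1,::-1],None,fx=2.5,fy=2.5,interpolation=cv2.INTER_CUBIC)
def L(p,q,col):
    cv2.line(cr,*[tuple(int(v) for v in ((w2px("wrist",P,o)-[X0,Y0]+.5)*2.5)) for P in(p,q)],col,1)
for k in R:
    p=R[k][0]
    q=[(-a,-b,z),(a,-b,z),(a,b,z),(-a,b,z)]
    for i in range(4): L(T(p,q[i]),T(p,q[(i+1)%4]),(0,255,255))
q=[(.058,.14),(.058,-.16),(-.118,-.16),(-.118,.14)]
for i in range(4):
    L(T(t0,(*q[i],.004)),T(t0,(*q[(i+1)%4],.004)),(0,0,255))
L(T(t0,(.058,.14,.031)),T(t0,(.058,-.16,.031)),(255,0,0))
L(T(t0,(.058,.14,.031)),T(t0,(0,.14,.031)),(255,0,0))
L(T(t0,(-.118,.14,.014)),T(t0,(-.118,-.16,.014)),(0,200,0))
L(T(t0,(-.134,.14,.014)),T(t0,(-.134,-.16,.014)),(0,200,0))
cv2.imwrite("pics/w1b.png",cr)
E
```

```text
1 [ 0.5642 -0.078  -0.1255] -7.190459424998831 [ 0.  -0.2 -0.3  0.   0.3  0.2]
2 [ 0.5764 -0.1637  0.0366] 2.098612363928041 [ 0.8  0.2 -0.3 -0.5 -0.4  0.7 -0.1 -0.5]
3 [ 0.6003 -0.241   0.2397] 13.733063285137673 [ 0.3  0.9 -0.  -0.2 -1.2  0.1  1.  -0.9]
[0.584, -0.176, np.float64(0.07295996564181244)]
```

View pics/w1b.png

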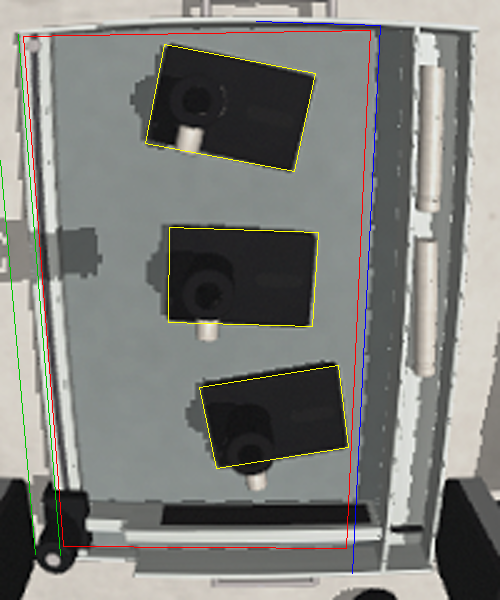

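The base outlines fit well. My tray guess is off, so I'm zooming in on the four tray corners.

Run:
```python
from fit import *
def pane(x,y):
    c=cv2.resize(im[y:y+37,x:x+50,::-1],(400,296),interpolation=cv2.INTER_CUBIC)
    c=np.clip(c.astype(float)*1.3,0,255).astype(np.uint8)
    for i in range(0,50,10): cv2.line(c,(i*8,0),(i*8,5),(0,0,255),1)
    cv2.putText(c,f"{x},{y}",(5,285),0,.5,(0,0,255),1); return c
P=[pane(162,62),pane(305,62),pane(172,240),pane(300,240)]
cv2.imwrite("pics/w1c.png",np.vstack([np.hstack(P[:2]),np.hstack(P[2:])]))
```

```text
(no output)
```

View pics/w1c.png

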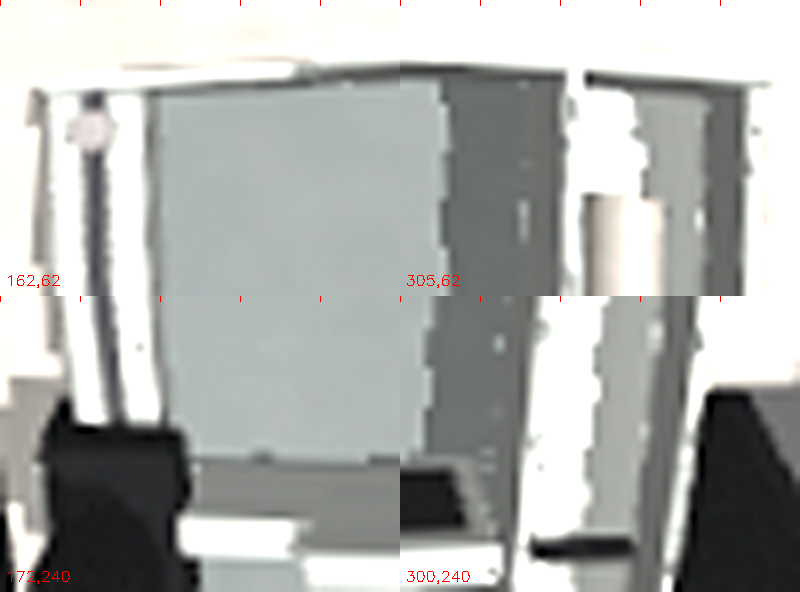

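The corner panes show the back wall's foot at full-picture pixels (320.6,85.8) to (312.2,246) and its top edge at (325.3,80.8) to (316.2,246.8). The rail's top edges run from (168 / 180.5, 80.8) to (180.8 / 191.4, 245.5), and the left wall's foot is at row 72.

```bash
cat >> fit.py <<'E'
C=[(320.6,85.8,.004,0,.058),(312.2,246,.004,0,.058),(325.3,80.8,.031,0,.058),(316.2,246.8,.031,0,.058),
(168,80.8,.014,0,-.134),(180.8,245.5,.014,0,-.134),(180.5,80.8,.014,0,-.118),(191.4,245.5,.014,0,-.118),(181.8,80.8,.004,0,-.118),(192.3,245.5,.004,0,-.118),
(205.8,72.8,.004,1,.140),(315,70.6,.031,1,.140),(318,72.2,.004,1,.14)]
def res(p):
    c,sn=np.cos(p[2]),np.sin(p[2]);out=[]
    for u,v,zz,ax,val in C:
        d=px2w("wrist",u,v,zz,o)[:2]-p[:2]
        out.append((c*d[0]+sn*d[1],-sn*d[0]+c*d[1])[ax]-val)
    return np.array(out)
rt=least_squares(res,[.59,-.18,.07],x_scale=[.01,.01,.05]);tr=rt.x
def W2T(P,tr=tr): 
    c,sn=np.cos(tr[2]),np.sin(tr[2]);d=np.asarray(P)[:2]-tr[:2]; return np.array([c*d[0]+sn*d[1],-sn*d[0]+c*d[1]])
E
python3 - <<'E'
from fit import *
print("tray",np.round(tr,4),np.degrees(tr[2]),np.round(rt.fun*1e3,1))
for k in R:
    p=R[k][0]; h=T(p,(-.015,0,0)); print(k,"centre tray mm",np.round(W2T(p)*1e3,1),"yaw rel",round(np.degrees(p[2]-tr[2]),1),"holder world",np.round(h[:2],4))
    hp=w2px("wrist",T(p,(-.015,0,.051)),o)/s; print("  holder top px800",np.round(hp))
y0=[px2w("wrist",u,v,.036,o) for u,v in [((505-400)/8+300,240+545/8-2/8)]]
print("divider",[np.round(W2T(q)*1e3,1) for q in y0], "knob top",np.round(W2T(px2w("wrist",286*s,441*s,.060,o))*1e3,1))
# top-cam cross-check
for n,u,v,zz in [("RL",313,236,.031),("FL",319,383,.014)]: print(n,np.round(W2T(px2w("top",u*s,v*s,zz))*1e3,1))
E
```

```text
tray [ 0.6014 -0.1756  0.0765] 4.385806136254908 [-0.2 -0.8 -0.6 -1.1  0.4  1.1  0.6  0.8 -0.1 -0.3 -0.4 -0.2  0.6]
1 centre tray mm [-29.6 100.2] yaw rel -11.6 holder world [ 0.5493 -0.0761]
  holder top px800 [372. 157.]
2 centre tray mm [-24.   13.8] yaw rel -2.3 holder world [ 0.5614 -0.1643]
  holder top px800 [381. 278.]
3 centre tray mm [ -6.1 -65.2] yaw rel 9.3 holder world [ 0.5857 -0.2446]
  holder top px800 [405. 377.]
divider [array([  61.4, -193.3])] knob top [-123.5 -126.7]
RL [ 86.  142.8]
FL [-137.4  143.3]
```

Emit:
carry_out(plan=[[30,-6,0,0,0,3],[60,-12,0,0,0,8],[80,-18,20,0,0,11.3],[80,-18,60,0,0,11.3],[80,-18,100,0,0,11.3],[80,-18,140,0,0,11.3],[80,-18,145,0,0,11.3],[80,-18,145,0,0,11.3]], jaw=0.6, force=40)

```text
t: 2.35
position: [0.5491, -0.075, 0.0581]
ee_rot: [[0.124, 0.992, -0.002], [0.992, -0.124, -0.0], [-0.0, -0.002, -1.0]]
wrist_force: [-0.3, -0.6, 1.3]
grip_width: 0.595
grip_force: 0.0
```

```bash
cat > rel.py <<'E'
from fit import *
import sys
def show():
    ob=manip.get_obs();E=ob["ee_rot"];
    print("t",ob["t"],"tcp",np.round(ob["position"],4),"tray mm",np.round(W2T(ob["position"])*1e3,1),"yaw rel",round(np.degrees(np.arctan2(E[1,1],E[0,1])-tr[2]),2),"F",np.round(ob["wrist_force"],1),"grip",round(ob["grip_width"],3),round(ob["grip_force"],1))
    return ob
def to(x,y,z,yaw):  # tray mm, tool y relative to tray x, deg
    ob=show();E=ob["ee_rot"];d=T(tr,(x/1e3,y/1e3,z/1e3))-ob["position"]
    cy=np.degrees(np.arctan2(E[1,1],E[0,1])-tr[2])
    print(" shift tool mm",np.round(E.T@d*1e3,1),"turn",round(-(yaw-cy),1))
if __name__=="__main__":
    v=list(map(float,sys.argv[1:]))
    to(*v) if v else show()
E
python3 - <<'E'
from rel import *
h=W2T(T(R[1][0],(-.015,0,0)))*1e3; print(h); to(*h,21,-11.6)
h=W2T(T(R[2][0],(-.015,0,0)))*1e3; print(h)
h=W2T(T(R[3][0],(-.015,0,0)))*1e3; print(h)
E
```

```text
[-44.32003732 103.1634334 ]
t 2.35 tcp [ 0.5491 -0.075   0.0581] tray mm [-44.5 104.4] yaw rel -11.48 F [-0.3 -0.6  1.3] grip 0.595 0.0
 shift tool mm [-1.1  0.5 37.1] turn 0.1
[-39.00794696  14.38540459]
[-20.91502063 -67.59089604]
```

Emit:
carry_out(plan=[[-1,0,20,0,0,0],[-1,0,36,0,0,0],[-1,0,37,0,0,0],[-1,0,37,0,0,0]])

```text
t: 2.75
position: [0.5517, -0.0755, 0.0236]
ee_rot: [[0.123, 0.992, 0.004], [0.992, -0.123, -0.001], [-0.0, 0.004, -1.0]]
wrist_force: [0.4, -0.2, 1.5]
grip_width: 0.599
grip_force: 0.0
```

Emit:
carry_out(plan=[[0,0,0,0,0,0],[0,0,0,0,0,0],[0,0,0,0,0,0],[0,0,0,0,0,0],[0,0,0,0,0,0]], jaw=0.1)

```text
t: 3.25
position: [0.55, -0.0751, 0.0216]
ee_rot: [[0.122, 0.993, 0.0], [0.993, -0.122, -0.0], [-0.0, 0.0, -1.0]]
wrist_force: [-0.1, -0.2, -0.0]
grip_width: 0.101
grip_force: 0.0
```

```bash
python3 rel.py 5.5 113 21 0
```

```text
t 3.25 tcp [ 0.55   -0.0751  0.0216] tray mm [-43.6 104.2] yaw rel -11.39 F [-0.1 -0.2 -0. ] grip 0.101 0.0
 shift tool mm [18.3 46.4  0.6] turn -11.4
```

Run:
```python
from h import *
im=eyes.grab_frame("wrist")
cv2.imwrite("pics/w2.png",cv2.resize(im[:,:,::-1],(800,600),interpolation=cv2.INTER_CUBIC))
im=eyes.grab_frame("side")
np.save("pics/s2.npy",im)
```

```text
(no output)
```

View pics/w2.png

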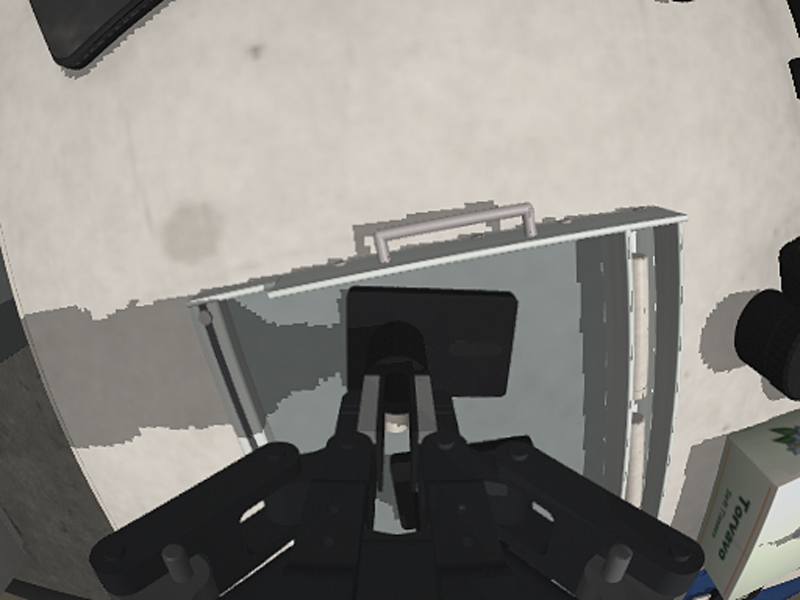

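The wrist view shows the jaw closed at (397,400), on the -y side of the holder at (398,350). The plate corners are at (348,287), (517,293) and (507,397).

Run:
```python
from rel import *
import fit
ob=show(); fit.o=ob
print("tcp px",w2px("wrist",ob["position"],ob)/s,"grasp",w2px("wrist",ob["position"]+[0,0,.019],ob)/s)
p,r=fit.fit([.56,-.08,-.12],[((-a,b,z),(348,287)),((a,b,z),(517,293)),((a,-b,z),(507,397))]);print(p,r,W2T(p)*1e3,np.degrees(p[2]-tr[2]))
print("holder",W2T(T(p,(-.015,0,0)))*1e3, "top px",w2px("wrist",T(p,(-.015,0,.051)),ob)/s)
print("corner BL px",w2px("wrist",T(p,(-a,-b,.014)),ob)/s)
```

```text
t 3.35 tcp [ 0.5498 -0.0752  0.0215] tray mm [-43.8 104.2] yaw rel -11.39 F [-1.2  0.1  0.3] grip 0.099 0.0
tcp px [397.42536727 353.53240532] grasp [397.5243356  373.90305707]
[ 0.56448347 -0.0763229  -0.16031532] [-1.6  0.3  2.1  0.6 -0.5 -1. ] [-29.26099355 101.90736724] -13.571174177542913
holder [-43.84218123 105.42716351] top px [396.76148109 384.0729392 ]
corner BL px [345.9259323  391.66987448]
```

Run:
```python
from h import *
w=cv2.imread("pics/w2.png")[260:460,320:480]
sd=np.load("pics/s2.npy")[:,:,::-1]
p=w2px("side",[.55,-.075,.05]);x,y=map(int,p);print(p)
c=sd[max(0,y-60):y+40,x-40:x+40]
g=lambda i:np.clip(255*(i/255.)**.5,0,255).astype(np.uint8)
cv2.imwrite("pics/w2b.png",np.hstack([g(cv2.resize(w,(400,500),interpolation=cv2.INTER_CUBIC)),g(cv2.resize(c,(400,500),interpolation=cv2.INTER_CUBIC))]))
```

```text
[269.04216748 239.22284802]
```

View pics/w2b.png

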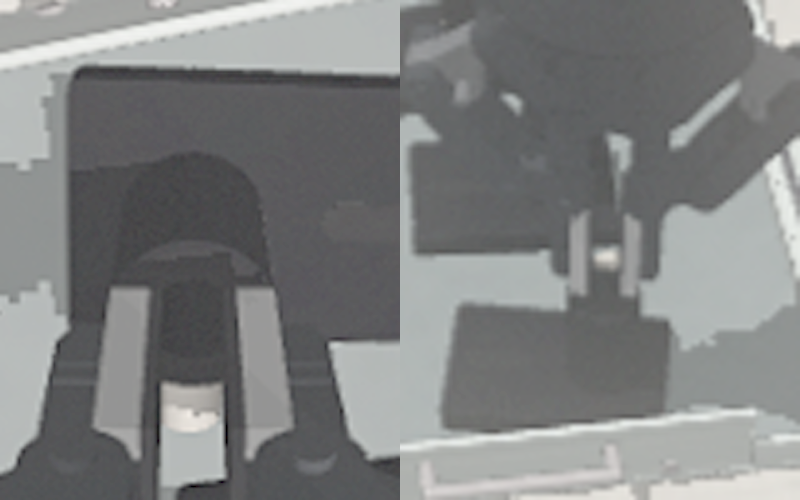

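Run:
```python
from rel import *
def tp(ob,v): return np.round(w2px("wrist",ob["position"]+ob["ee_rot"]@(np.array(v)/1e3),ob)/s).tolist()
print("open, far edge & near edge of right pad tip", [tp(o,(x,42.5,zz)) for x in(11,-11) for zz in(-13,-40)])
ob=manip.get_obs()
for x in(11,-11):
  print("closed",x,[ (zz,tp(ob,(x,4.2,zz))) for zz in(0,-10,-20,-30,-40)])
p=[ 0.56448347,-0.0763229,-0.16]
for y in(-.0125,-.02,-.025,-.03): print("thumb",y,np.round(w2px("wrist",T(p,(-.015,y,.040)),ob)/s),np.round(w2px("side",T(p,(-.015,y,.040)))))
print("holder top +y rim",w2px("wrist",T(p,(-.015,.0125,.051)),ob)/s,w2px("side",T(p,(-.015,.0125,.051))),"side -y rim",w2px("side",T(p,(-.015,-.0125,.051))))
```

```text
open, far edge & near edge of right pad tip [[505.0, 341.0], [521.0, 372.0], [500.0, 390.0], [514.0, 425.0]]
closed 11 [(0, [408.0, 329.0]), (-10, [408.0, 339.0]), (-20, [409.0, 349.0]), (-30, [409.0, 360.0]), (-40, [410.0, 373.0])]
closed -11 [(0, [407.0, 376.0]), (-10, [408.0, 388.0]), (-20, [408.0, 400.0]), (-30, [409.0, 413.0]), (-40, [409.0, 428.0])]
thumb -0.0125 [396. 398.] [270. 238.]
thumb -0.02 [395. 414.] [270. 235.]
thumb -0.025 [394. 424.] [270. 233.]
thumb -0.03 [394. 434.] [271. 231.]
holder top +y rim [398.066357   353.11955875] [268.66757017 245.00441779] side -y rim [269.92391949 233.70107099]
```

The jaw looks to be above the holder top, so the visible fingertips sit farther back than the reported TCP. I'll open and lower carefully while watching the force.

Emit:
carry_out(plan=[[0,0,0,0,0,0],[0,0,0,0,0,0],[0,0,0,0,0,0],[0,0,3,0,0,0],[0,0,6,0,0,0],[0,0,6,0,0,0]], jaw=0.55)

```text
t: 3.95
position: [0.5493, -0.0751, 0.0148]
ee_rot: [[0.122, 0.993, -0.001], [0.993, -0.122, 0.0], [-0.0, -0.001, -1.0]]
wrist_force: [0.6, -0.2, 0.2]
grip_width: 0.552
grip_force: 0.0
```

Emit:
carry_out(plan=[[0,0,2,0,0,0],[0,0,4,0,0,0],[0,0,4,0,0,0]])

```text
t: 4.25
position: [0.5496, -0.0751, 0.0111]
ee_rot: [[0.122, 0.993, -0.001], [0.993, -0.122, 0.0], [-0.0, -0.001, -1.0]]
wrist_force: [-0.5, 0.2, -0.7]
grip_width: 0.551
grip_force: 0.0
```

Emit:
carry_out(plan=[[0,0,-1,0,0,0],[0,0,-1,0,0,0],[0,0,-1,0,0,0],[0,0,-1,0,0,0]], jaw=0.15)

```text
t: 4.65
position: [0.5511, -0.0751, 0.0136]
ee_rot: [[0.122, 0.993, 0.003], [0.993, -0.122, -0.0], [-0.0, 0.003, -1.0]]
wrist_force: [0.0, 0.2, 6.4]
grip_width: 0.15
grip_force: 2.8
```

Run:
```python
from rel import *
ob=show(); P=dict(ob); P["position"]=np.array([.5498,-.0752,.0215])
for wu,wv,su,sv in [(415,375,273.4,238),(380,375,266.5,238)]:
    o1,d1=ray("wrist",wu*s,wv*s,P); o2,d2=ray("side",su,sv)
    A=np.stack([d1,-d2],1); t=np.linalg.lstsq(A,o2-o1,rcond=None)[0]
    q=(o1+d1*t[0]+o2+d2*t[1])/2; print(q,"gap mm",np.linalg.norm(o1+d1*t[0]-o2-d2*t[1])*1e3,"tool",ob["ee_rot"].T@(q-P["position"])*1e3)
im=eyes.grab_frame("top");u=w2px("top",[.55,-.075,.05]);x,y=map(int,u)
c=im[y-45:y+45,x-50:x+50,::-1]
cv2.imwrite("pics/t2.png",np.clip(255*(cv2.resize(c,(700,630),interpolation=cv2.INTER_CUBIC)[:600]/255.)**.5,0,255).astype(np.uint8))
```

```text
t 4.65 tcp [ 0.5511 -0.0751  0.0136] tray mm [-42.5 104.1] yaw rel -11.39 F [0.  0.2 6.4] grip 0.15 2.8
[ 0.55099683 -0.05754466  0.07399626] gap mm 12.288086081437703 tool [ 17.66880705  -0.82997229 -52.49881518]
[ 0.55105196 -0.05798165  0.07283907] gap mm 9.70769114833227 tool [ 17.24181079  -0.72494219 -51.34134714]
```

Emit:
carry_out(plan=[[0,0,0,0,0,0],[0,0,0,0,0,0],[0,0,0,0,0,0],[0,0,4,0,0,0],[0,0,8,0,0,0],[0,0,8,0,0,0]], jaw=0.6)

```text
t: 5.3
position: [0.5488, -0.0751, 0.0033]
ee_rot: [[0.122, 0.993, -0.002], [0.993, -0.122, 0.0], [-0.0, -0.002, -1.0]]
wrist_force: [-1.0, 0.5, -0.2]
grip_width: 0.6
grip_force: 0.0
```

Emit:
carry_out(plan=[[0,0,2,0,0,0],[0,0,4,0,0,0],[0,0,4,0,0,0]])

```text
t: 5.6
position: [0.5496, -0.0751, 0.0001]
ee_rot: [[0.122, 0.993, -0.001], [0.993, -0.122, 0.0], [-0.0, -0.001, -1.0]]
wrist_force: [-0.0, 0.2, 1.4]
grip_width: 0.597
grip_force: 0.0
```

Emit:
carry_out(plan=[[0,0,3,0,0,0],[0,0,6,0,0,0],[0,0,8,0,0,0],[0,0,8,0,0,0]])

```text
t: 6.0
position: [0.5495, -0.0751, -0.008]
ee_rot: [[0.122, 0.993, -0.001], [0.993, -0.122, 0.0], [-0.0, -0.001, -1.0]]
wrist_force: [-0.1, -0.7, 0.9]
grip_width: 0.602
grip_force: 0.0
```

Emit:
carry_out(plan=[[0,0,2,0,0,0],[0,0,4,0,0,0],[0,0,6,0,0,0],[0,0,6,0,0,0]])

```text
t: 6.4
position: [0.5495, -0.0751, -0.0139]
ee_rot: [[0.122, 0.993, -0.001], [0.993, -0.122, 0.0], [-0.0, -0.001, -1.0]]
wrist_force: [-0.4, -0.3, 0.1]
grip_width: 0.599
grip_force: 0.0
```

Emit:
carry_out(plan=[[0,0,0,0,0,0],[0,0,0,0,0,0],[0,0,0,0,0,0],[0,0,0,0,0,0]], jaw=0.2)

```text
t: 6.8
position: [0.5501, -0.0752, -0.0132]
ee_rot: [[0.122, 0.993, 0.0], [0.993, -0.122, -0.0], [-0.0, 0.0, -1.0]]
wrist_force: [-0.5, 0.6, 2.4]
grip_width: 0.272
grip_force: 39.4
```

```bash
python3 rel.py 0 112 -14 0
```

```text
t 6.8 tcp [ 0.5501 -0.0752 -0.0132] tray mm [-43.5 104.1] yaw rel -11.4 F [-0.5  0.6  2.4] grip 0.272 39.4
 shift tool mm [16.3 41.1  0.8] turn -11.4
```

Emit:
carry_out(plan=[[2,6,0,0,0,-4],[5,14,0,0,0,-8],[9,22,0,0,0,-12],[12,30,0,0,0,-12],[15,37,0,0,0,-12],[16,41,0,0,0,-12],[16,41,0,0,0,-12]])

```text
t: 7.5
position: [0.5922, -0.0644, -0.0132]
ee_rot: [[-0.086, 0.996, -0.001], [0.996, 0.086, -0.0], [-0.0, -0.001, -1.0]]
wrist_force: [-2.3, -0.3, 4.5]
grip_width: 0.272
grip_force: 39.9
```

Run:
```python
from rel import *
to(9,117,-14,0)
im=eyes.grab_frame("wrist")
cv2.imwrite("pics/w3.png",np.clip(255*(cv2.resize(im[:,:,::-1],(800,600),interpolation=cv2.INTER_CUBIC)/255.)**.6,0,255).astype(np.uint8))
```

```text
t 7.5 tcp [ 0.5922 -0.0644 -0.0132] tray mm [ -0.7 111.6] yaw rel 0.55 F [-2.3 -0.3  4.5] grip 0.272 39.9
 shift tool mm [5.4 9.7 0.8] turn 0.6
```

View pics/w3.png

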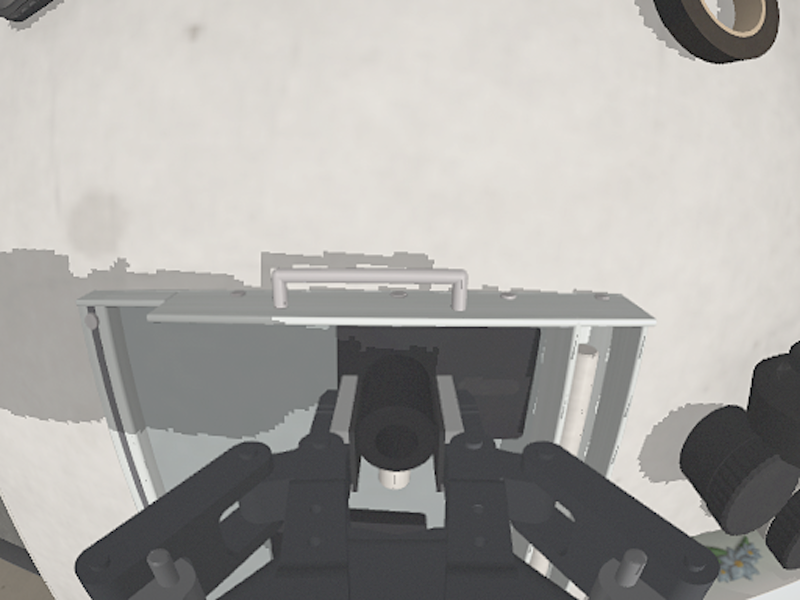

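The base is held upright with the holder between the pads at (397,440), and its plate is close to the left and back walls. I'll press it into the corner now.

Emit:
carry_out(plan=[[0,3,0,0,0,0.5],[0,5,0,0,0,0.5],[0,7,0,0,0,0.5],[0,9,0,0,0,0.5],[0,9,0,0,0,0.5]])

```text
t: 8.05
position: [0.5971, -0.0639, -0.0131]
ee_rot: [[-0.078, 0.997, -0.009], [0.997, 0.078, -0.001], [-0.001, -0.009, -1.0]]
wrist_force: [-11.0, 0.0, 12.4]
grip_width: 0.272
grip_force: 41.4
```

Emit:
carry_out(plan=[[2,0,0,0,0,0],[4,0,0,0,0,0],[6,0,0,0,0,0],[6,0,0,0,0,0]])

```text
t: 8.45
position: [0.597, -0.0636, -0.0131]
ee_rot: [[-0.074, 0.997, -0.008], [0.997, 0.074, -0.008], [-0.007, -0.008, -1.0]]
wrist_force: [-10.3, -7.2, 12.0]
grip_width: 0.267
grip_force: 41.2
```

```bash
python3 rel.py
```

```text
t 8.45 tcp [ 0.597  -0.0636 -0.0131] tray mm [  4.2 112.1] yaw rel -0.13 F [-10.3  -7.2  12. ] grip 0.267 41.2
```

Emit:
carry_out(plan=[[0,0,-1,0,0,0],[2,2,-1.5,0,0,0],[4,3,-1.5,0,0,0],[4,3,-1.5,0,0,0]])

```text
t: 8.85
position: [0.5968, -0.0631, -0.0127]
ee_rot: [[-0.072, 0.997, -0.014], [0.997, 0.072, -0.012], [-0.011, -0.015, -1.0]]
wrist_force: [-12.8, -9.7, 12.2]
grip_width: 0.274
grip_force: 41.2
```

```bash
python3 rel.py
```

```text
t 8.85 tcp [ 0.5968 -0.0631 -0.0127] tray mm [  4.  112.5] yaw rel -0.28 F [-12.8  -9.7  12.2] grip 0.274 41.2
```

Emit:
carry_out(plan=[[-3,-3,0,0,0,0],[-3,-3,0,0,0,0],[-3,-3,0,0,0,0],[-3,-3,-2,0,0,0]], jaw=0.5)

```text
t: 9.25
position: [0.6013, -0.0552, -0.0102]
ee_rot: [[-0.08, 0.997, 0.0], [0.997, 0.08, 0.001], [0.001, 0.0, -1.0]]
wrist_force: [-0.2, -0.2, 0.2]
grip_width: 0.498
grip_force: 0.0
```

Emit:
carry_out(plan=[[0,0,-20,0,0,0],[0,0,-45,0,0,0],[-10,0,-60,0,0,0],[-40,0,-60,0,0,0],[-80,0,-60,0,0,0],[-80,0,-60,0,0,0]])

```text
t: 9.85
position: [0.6074, -0.1459, 0.05]
ee_rot: [[-0.069, 0.998, 0.001], [0.998, 0.069, -0.007], [-0.007, 0.0, -1.0]]
wrist_force: [-0.5, -1.8, -0.9]
grip_width: 0.501
grip_force: 0.0
```

Run:
```python
from rel import *
to(-39,14.4,-13,-2.3)
ob=manip.get_obs();im=eyes.grab_frame("wrist");pickle.dump((ob,im),open("w4.pkl","wb"))
cv2.imwrite("pics/w4.png",np.clip(255*(cv2.resize(im[:,:,::-1],(800,600),interpolation=cv2.INTER_CUBIC)/255.)**.6,0,255).astype(np.uint8))
```

```text
t 9.85 tcp [ 0.6074 -0.1459  0.05  ] tray mm [ 8.2 29.2] yaw rel -0.46 F [-0.5 -1.8 -0.9] grip 0.501 0.0
 shift tool mm [-14.7 -47.1  63.1] turn 1.8
```

View pics/w4.png

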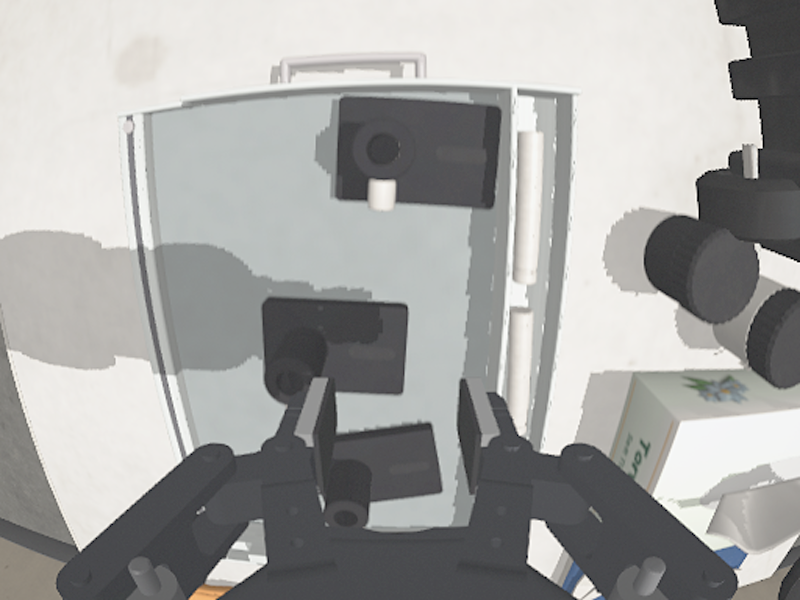

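The picture shows base_1 in the corner with plate corners (341,97), (501,107), (495,209) and (336,198). There are small strips between it and both walls. I'll quantify those.

Run:
```python
from rel import *
import fit
ob,im=pickle.load(open("w4.pkl","rb"));fit.o=ob
p,r=fit.fit([.6,-.06,.07],[((-a,b,z),(341,97)),((a,b,z),(501,107)),((a,-b,z),(495,209)),((-a,-b,z),(336,198))])
print(p,r,W2T(p)*1e3,np.degrees(p[2]-tr[2]))
q=W2T(p)*1e3; print("expected 20.5,115")
P2=[((-a,b,z),(265,298)),((a,b,z),(408,304)),((a,-b,z),(401,394))]
p,r=fit.fit([.57,-.16,.03],P2);print(p,r,W2T(p)*1e3,np.degrees(p[2]-tr[2]))
for l in [(.058,.14,.004),(.058,.14,.031),(.058,.0,.004),(.058,0,.031),(0,.14,.004)]: print(l,np.round(w2px("wrist",T(tr,l),ob)/s))
```

```text
[ 0.61155743 -0.06196957  0.01380629] [-1.  -1.8  1.6 -1.1  0.1  1.  -0.6  2. ] [ 18.81637168 112.53553368] -3.594782745755915
expected 20.5,115
[ 0.57563527 -0.16146258  0.0048671 ] [-2.9 -0.8  1.4  1.   1.4  0.2] [-24.60905717  16.08091594] -4.106960669577552
(0.058, 0.14, 0.004) [499.  97.]
(0.058, 0.14, 0.031) [513.  91.]
(0.058, 0.0, 0.004) [489. 365.]
(0.058, 0, 0.031) [498. 389.]
(0, 0.14, 0.004) [378.  95.]
```

```bash
python3 rel.py 5 112 -12 -2
```

```text
t 9.9 tcp [ 0.6073 -0.1413  0.0498] tray mm [ 8.5 33.7] yaw rel -0.28 F [0.7 0.9 0. ] grip 0.495 0.0
 shift tool mm [78.5 -3.9 61.6] turn 1.7
```

Emit:
carry_out(plan=[[30,-2,0,0,0,1],[60,-3,0,0,0,1.7],[76,-4,0,0,0,1.7],[76,-4,0,0,0,1.7],[76,-4,15,0,0,1.7],[76,-4,15,0,0,1.7],[76,-4,15,0,0,1.7]])

```text
t: 10.6
position: [0.5963, -0.0633, 0.0336]
ee_rot: [[-0.046, 0.999, -0.003], [0.999, 0.046, -0.001], [-0.001, -0.003, -1.0]]
wrist_force: [0.0, 0.3, 0.6]
grip_width: 0.497
grip_force: 0.0
```

```bash
python3 rel.py 5 112 -12 -2
```

```text
t 10.6 tcp [ 0.5963 -0.0633  0.0336] tray mm [  3.5 112.4] yaw rel -1.76 F [0.  0.3 0.6] grip 0.497 0.0
 shift tool mm [-0.3  1.6 45.6] turn 0.2
```

Emit:
carry_out(plan=[[0,1,20,0,0,0],[0,1,40,0,0,0],[0,1,45,0,0,0],[0,1,45,0,0,0]])

```text
t: 11.0
position: [0.5974, -0.0618, -0.0109]
ee_rot: [[-0.047, 0.999, -0.002], [0.999, 0.047, -0.0], [-0.0, -0.002, -1.0]]
wrist_force: [-0.7, -0.5, -0.4]
grip_width: 0.504
grip_force: 0.0
```

Emit:
carry_out(plan=[[0,0,0,0,0,0],[0,0,0,0,0,0],[0,0,0,0,0,0]], jaw=0.2, force=20)

```text
t: 11.3
position: [0.5967, -0.0618, -0.009]
ee_rot: [[-0.048, 0.999, -0.003], [0.999, 0.048, -0.002], [-0.001, -0.003, -1.0]]
wrist_force: [-5.1, -0.9, 3.8]
grip_width: 0.276
grip_force: 19.9
```

Emit:
carry_out(plan=[[0,-1,-1,0,0,-3],[3,1,-1,0,0,-3],[6,4,-1,0,0,-3],[9,8,-1,0,0,-3],[9,8,-1,0,0,-3]])

```text
t: 11.8
position: [0.5968, -0.0595, -0.0091]
ee_rot: [[-0.096, 0.995, -0.019], [0.995, 0.096, -0.011], [-0.009, -0.02, -1.0]]
wrist_force: [-17.9, -8.7, 15.0]
grip_width: 0.279
grip_force: 24.4
```

```bash
python3 rel.py
```

```text
t 11.8 tcp [ 0.5968 -0.0595 -0.0091] tray mm [  4.3 116.1] yaw rel 1.1 F [-17.9  -8.7  15. ] grip 0.279 24.4
```

Emit:
carry_out(plan=[[-2,-3,0,0,0,0],[-4,-6,0,0,0,0],[-4,-6,0,0,0,0],[-4,-6,-20,0,0,0],[-4,-6,-45,0,0,0],[-15,-6,-60,0,0,0],[-45,-20,-60,0,0,0],[-80,-35,-60,0,0,0],[-95,-50,-60,0,0,0],[-95,-50,-60,0,0,0]], jaw=0.5)

```text
t: 12.8
position: [0.5645, -0.1558, 0.051]
ee_rot: [[-0.094, 0.996, -0.0], [0.996, 0.094, -0.003], [-0.003, -0.001, -1.0]]
wrist_force: [0.4, -0.2, -0.0]
grip_width: 0.495
grip_force: 0.0
```

Emit:
carry_out(plan=[[0,0,0,0,0,0],[0,0,0,0,0,0],[0,0,0,0,0,0]])

```text
t: 13.1
position: [0.5668, -0.1486, 0.0512]
ee_rot: [[-0.104, 0.995, 0.001], [0.995, 0.104, 0.001], [0.001, 0.001, -1.0]]
wrist_force: [0.8, 0.4, 0.2]
grip_width: 0.496
grip_force: 0.0
```

Run:
```python
from rel import *
to(-39,14.4,-12,-2.3)
ob=manip.get_obs();im=eyes.grab_frame("wrist");pickle.dump((ob,im),open("w5.pkl","wb"))
cv2.imwrite("pics/w5.png",np.clip(255*(cv2.resize(im[:,:,::-1],(800,600),interpolation=cv2.INTER_CUBIC)/255.)**.6,0,255).astype(np.uint8))
print(np.round(ob["dq"],3))
```

```text
t 13.1 tcp [ 0.5668 -0.1486  0.0512] tray mm [-32.5  29.5] yaw rel 1.59 F [0.8 0.4 0.2] grip 0.496 0.0
 shift tool mm [-15.   -7.   63.2] turn 3.9
[0.001 0.001 0.007 0.002 0.004 0.001 0.001]
```

View pics/w5.png

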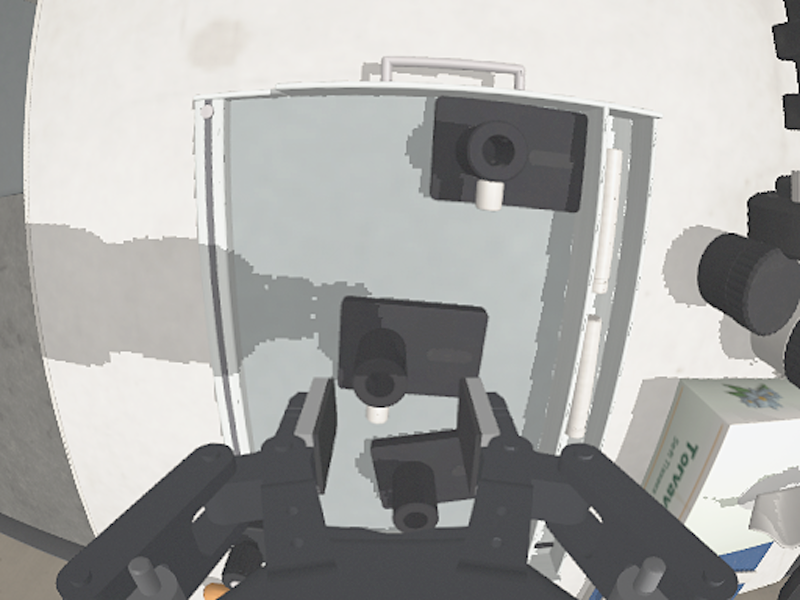

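The picture shows base_1 close in the corner, with plate corners (435,97), (589,116), (579,212) and (431,199). base_2 is at (343,297), (489,307) and (338,388). All ten views are used, so from here I'll measure numerically.

```bash
cat > meas.py <<'E'
from rel import *
from scipy.optimize import minimize
from scipy.ndimage import map_coordinates,gaussian_filter
def basefit(ob,im,p0,zt=.014,skip=()):
    g=gaussian_filter(im.mean(2).astype(float),.7)
    E=[((a,-b),(a,b)),((-a,b),(a,b)),((-a,-b),(-a,b)),((-a,-b),(a,-b))] # back,left,front,right
    N=[(1,0),(0,1),(-1,0),(0,-1)]
    def sc(p):
        tot=0
        for i,((u,v),n) in enumerate(zip(E,N)):
            if i in skip: continue
            P=[];
            for f in np.linspace(.06,.94,25):
                l=np.array(u)*(1-f)+np.array(v)*f
                for d in(.0008,-.0008): P.append(w2px("wrist",T(p,(*(l+np.array(n)*d),zt)),ob))
            P=np.array(P);val=map_coordinates(g,[P[:,1],P[:,0]],order=1).reshape(-1,2)
            tot+=np.clip(val[:,0]-val[:,1],-60,60).sum()
        return -tot
    best=None
    for dx in(-.002,0,.002):
      for dy in (-.002,0,.002):
        q=np.array(p0)+[dx,dy,0]
        r=minimize(sc,q,method="Nelder-Mead",options=dict(initial_simplex=[q,q+[.002,0,0],q+[0,.002,0],q+[0,0,.03]],xatol=1e-5,fatol=.1))
        if best is None or r.fun<best.fun: best=r
    return best.x,best.fun
def rep(n,p): print(n,"tray mm",np.round(W2T(p)*1e3,1),"yaw rel",round(np.degrees(p[2]-tr[2]),2))
E
python3 - <<'E'
from meas import *
import fit
o0,i0=fit.o,fit.im
for k in R: p,f=basefit(o0,i0,R[k][0]);rep(f"w1 b{k} {f:.0f}",p)
ob,im=pickle.load(open("w5.pkl","rb"));fit.o=ob
for n,p0,c in [(1,[.61,-.06,.07],[(435,97),(589,116),(579,212),(431,199)]),(2,[.575,-.16,.03],[(343,297),(489,307),None,(338,388)])]:
    L=[((-a,b,z)),((a,b,z)),((a,-b,z)),((-a,-b,z))]
    p,r=fit.fit(p0,[(l,q) for l,q in zip(L,c) if q]);rep(f"w5 corners b{n}",p);print(r)
    p,f=basefit(ob,im,p,skip=(3,));rep(f"w5 edge b{n} {f:.0f}",p)
E
```

```text
Traceback (most recent call last):
  File "meas.py", line 23, in basefit
    r=minimize(sc,q,method="Nelder-Mead",options=dict(initial_simplex=[q,q+[.002,0,0],q+[0,.002,0],q+[0,0,.03]],xatol=1e-5,fatol=.1))
  File "meas.py", line 15, in sc
    for d in(.0008,-.0008): P.append(w2px("wrist",T(p,(*(l+np.array(n)*d),zt)),ob))
                                     ~~~~^^^^^^^^^^^^^^^^^^^^^^^^^^^^^^^^^^^^^^^^^
  File "h.py", line 15, in w2px
    P=np.asarray(P,float);c=eyes.calibration(name); f=192/np.tan(np.radians(c["vfov"]/2))
                            ~~~~~~~~~~~~~~~~^^^^^^
ValueError: time passes only in moves, steps and waits
```

```bash
sed -i 's/c=c or eyes.calibration(name)/c=CAL(name)/; s/c=eyes.calibration(name)/c=CAL(name)/' h.py && sed -i '2a import functools\nCAL=functools.lru_cache(None)(eyes.calibration)' h.py
cat > /tmp/q.py <<'E'
from meas import *
import fit
o0,i0=fit.o,fit.im
for k in R: p,f=basefit(o0,i0,R[k][0]);rep(f"w1 b{k} {f:.0f}",p)
ob,im=pickle.load(open("w5.pkl","rb"));fit.o=ob
for n,p0,c in [(1,[.61,-.06,.07],[(435,97),(589,116),(579,212),(431,199)]),(2,[.575,-.16,.03],[(343,297),(489,307),None,(338,388)])]:
    L=[((-a,b,z)),((a,b,z)),((a,-b,z)),((-a,-b,z))]
    p,r=fit.fit(p0,[(l,q) for l,q in zip(L,c) if q]);rep(f"w5 corners b{n}",p);print(r)
    p,f=basefit(ob,im,p,skip=(3,));rep(f"w5 edge b{n} {f:.0f}",p)
E
PYTHONPATH=. timeout 200 python3 /tmp/q.py
```

```text
Traceback (most recent call last):
  File "meas.py", line 1, in <module>
    from rel import *
  File "rel.py", line 1, in <module>
    from fit import *
  File "fit.py", line 1, in <module>
    from h import *
  File "h.py", line 1, in <module>
    import numpy as np, cv2
ModuleNotFoundError: No module named 'cv2'
```

```bash
timeout 300 python3 - < /tmp/q.py
```

```text
w1 b1 -4550 tray mm [-29.6 100.2] yaw rel -13.37
w1 b2 -4605 tray mm [-25.2  14.5] yaw rel -3.75
w1 b3 -3413 tray mm [ -6.5 -62.3] yaw rel 9.1
w5 corners b1 tray mm [ 19.  114.4] yaw rel -1.35
[ 0.5 -1.3 -0.  -1.4  0.5  1.3 -0.9  1.4]
w5 edge b1 -4030 tray mm [ 18.4 118.2] yaw rel -1.18
w5 corners b2 tray mm [-24.3  15.4] yaw rel -2.44
[-1.5  0.4  1.3  0.3  0.2 -0.6]
w5 edge b2 -3911 tray mm [-24.8  16.5] yaw rel -3.03
```

```bash
cat > wall.py <<'E'
from meas import *
def edge(ob,im,L0,L1,n,zt,sign,rng=.006,N=60,p=None,sub=.0003):
    """tray-frame (or frame p) segment L0-L1, normal n: strongest signed step across; returns line fit offset(mm, along n), slope deg"""
    p=tr if p is None else p
    g=gaussian_filter(im.mean(2).astype(float),.6);S=np.arange(-rng,rng,sub);pts=[]
    for f in np.linspace(0,1,N):
        l=np.array(L0)*(1-f)+np.array(L1)*f
        P=np.array([w2px("wrist",T(p,(*(l+np.array(n)*s_),zt)),ob) for s_ in S])
        v=map_coordinates(g,[P[:,1],P[:,0]],order=1);d=np.gradient(gaussian_filter(v,3))*sign
        i=d.argmax()
        if d[i]>1 and 2<i<len(S)-3: pts.append((f*np.linalg.norm(np.array(L1)-L0),S[i]))
    pts=np.array(pts);
    for _ in range(5):
        c=np.polyfit(pts[:,0],pts[:,1],1);r=pts[:,1]-np.polyval(c,pts[:,0]);k=abs(r)<max(.0004,2*np.median(abs(r)));
        if k.all():break
        pts=pts[k]
    m=np.linalg.norm(np.array(L1)-L0)
    return np.round([np.polyval(c,0)*1e3,np.polyval(c,m)*1e3],2),round(np.degrees(np.arctan(c[0])),2),len(pts),round(r.std()*1e3,2)
E
cat > /tmp/q.py <<'E'
from wall import *
import fit
for n,(ob,im) in [("w1",(fit.o,fit.im)),("w5",pickle.load(open("w5.pkl","rb")))]:
    print(n,"backwall top",edge(ob,im,(.058,.06),(.058,-.06),(1,0),.031,1))
    print(n,"leftwall top",edge(ob,im,(.04,.14),(-.06,.14),(0,1),.031,1))
    print(n,"rail inner floor",edge(ob,im,(-.118,.12),(-.118,-.06),(-1,0),.004,1))
p=T(tr,(.0205,.115,0));p[2]=tr[2]
for nm,A,B,nn in [("back",(a,-.02),(a,.02),(1,0)),("left",(-.032,b),(.032,b),(0,1)),("front",(-a,-.02),(-a,.02),(-1,0)),("right",(-.032,-b),(.032,-b),(0,-1))]:
    print("b1",nm,edge(ob,im,A,B,nn,.014,1,rng=.005,p=p))
E
timeout 300 python3 - < /tmp/q.py
```

```text
w1 backwall top (array([-1.18, -0.67]), np.float64(0.24), 53, np.float64(0.18))
w1 leftwall top (array([0.93, 0.99]), np.float64(0.04), 60, np.float64(0.12))
w1 rail inner floor (array([3.29, 3.24]), np.float64(-0.02), 58, np.float64(0.22))
w5 backwall top (array([-1.13, -1.3 ]), np.float64(-0.08), 51, np.float64(0.13))
w5 leftwall top (array([0.9, 0.9]), np.float64(-0.0), 60, np.float64(0.0))
w5 rail inner floor (array([4.31, 4.36]), np.float64(0.02), 56, np.float64(0.15))
b1 back (array([-2.71, -1.65]), np.float64(1.52), 60, np.float64(0.09))
b1 left (array([3.4, 3.4]), np.float64(-0.0), 60, np.float64(0.0))
b1 front (array([2.69, 1.66]), np.float64(-1.47), 60, np.float64(0.11))
b1 right (array([-0.91,  0.84]), np.float64(1.57), 47, np.float64(0.11))
```

```bash
python3 rel.py -39.8 16.2 -11 -3.2
```

```text
t 13.15 tcp [ 0.5665 -0.149   0.0511] tray mm [-32.7  29.2] yaw rel 1.57 F [ 0.1  0.1 -0.6] grip 0.496 0.0
 shift tool mm [-12.8  -7.5  62.1] turn 4.8
```

Emit:
carry_out(plan=[[-8,-4,0,0,0,3],[-13,-7.5,0,0,0,4.8],[-13,-7.5,15,0,0,4.8],[-13,-7.5,35,0,0,4.8],[-13,-7.5,55,0,0,4.8],[-13,-7.5,62,0,0,4.8],[-13,-7.5,62,0,0,4.8]])

```text
t: 13.85
position: [0.5584, -0.1642, -0.0122]
ee_rot: [[-0.018, 1.0, -0.003], [1.0, 0.018, 0.001], [0.001, -0.003, -1.0]]
wrist_force: [-0.7, 0.4, 1.3]
grip_width: 0.5
grip_force: 0.0
```

Emit:
carry_out(plan=[[0,0,0,0,0,0],[0,0,0,0,0,0],[0,0,0,0,0,0],[0,0,0,0,0,0]], jaw=0.2, force=30)

```text
t: 14.25
position: [0.5607, -0.1647, -0.0098]
ee_rot: [[-0.017, 1.0, 0.003], [1.0, 0.017, -0.0], [-0.001, 0.003, -1.0]]
wrist_force: [-0.9, 0.7, 2.9]
grip_width: 0.274
grip_force: 30.0
```

```bash
python3 rel.py 0 62 -12 0
```

```text
t 14.25 tcp [ 0.5607 -0.1647 -0.0098] tray mm [-39.7  14.1] yaw rel -3.39 F [-0.9  0.7  2.9] grip 0.274 30.0
 shift tool mm [50.2 36.8  2.3] turn -3.4
```

Emit:
carry_out(plan=[[8,6,-1,0,0,-3.4],[20,14,-1,0,0,-3.4],[32,24,-1,0,0,-3.4],[42,32,-1,0,0,-3.4],[48,37,-1,0,0,-3.4],[48,40,-1,0,0,-3.4],[48,44,-1,0,0,-3.4],[48,46,-1,0,0,-3.4],[48,46,-1,0,0,-3.4]])

```text
t: 15.15
position: [0.6018, -0.1137, -0.0098]
ee_rot: [[-0.078, 0.997, -0.007], [0.997, 0.078, 0.002], [0.003, -0.006, -1.0]]
wrist_force: [-8.4, 2.9, 8.9]
grip_width: 0.269
grip_force: 31.6
```

```bash
python3 rel.py 4.5 64 -12 0
```

```text
t 15.15 tcp [ 0.6018 -0.1137 -0.0098] tray mm [ 5.1 61.7] yaw rel 0.07 F [-8.4  2.9  8.9] grip 0.269 31.6
 shift tool mm [ 2.3 -0.6  2.2] turn 0.1
```

Emit:
carry_out(plan=[[2,-2,0,0,0,0],[4,-2,0,0,0,0],[7,-2,0,0,0,0],[10,-2,0,0,0,0],[14,-2,0,0,0,0],[14,0,0,0,0,0],[14,2,0,0,0,0]])

```text
t: 15.85
position: [0.6012, -0.1102, -0.0097]
ee_rot: [[-0.071, 0.997, -0.009], [0.997, 0.071, -0.01], [-0.009, -0.01, -1.0]]
wrist_force: [-13.6, -9.4, 13.9]
grip_width: 0.274
grip_force: 32.5
```

```bash
python3 rel.py 4.5 64 -12 0
```

```text
t 15.85 tcp [ 0.6012 -0.1102 -0.0097] tray mm [ 4.8 65.3] yaw rel -0.32 F [-13.6  -9.4  13.9] grip 0.274 32.5
 shift tool mm [-1.2 -0.2  2.3] turn -0.3
```

Emit:
carry_out(plan=[[-4,2,0,0,0,0],[-8,0,0,0,0,0],[-9,-4,0,0,0,0],[-9,-5,-20,0,0,0],[-9,-5,-45,0,0,0],[-15,-5,-65,0,0,0],[-50,-8,-65,0,0,0],[-90,-14,-65,0,0,0],[-135,-22,-65,0,0,0],[-180,-30,-65,0,0,0]], jaw=0.5)

```text
t: 16.85
position: [0.5899, -0.2835, 0.0549]
ee_rot: [[-0.079, 0.997, 0.001], [0.997, 0.079, 0.001], [0.001, 0.001, -1.0]]
wrist_force: [0.9, 1.2, -0.1]
grip_width: 0.5
grip_force: 0.0
```

Emit:
carry_out(plan=[[-10,0,0,0,0,0],[-10,0,0,0,0,0],[-10,0,0,0,0,0],[-10,0,0,0,0,0],[-10,0,0,0,0,0]])

```text
t: 17.35
position: [0.5912, -0.2904, 0.0552]
ee_rot: [[-0.081, 0.997, 0.0], [0.997, 0.081, 0.001], [0.001, 0.001, -1.0]]
wrist_force: [0.4, 0.8, 0.2]
grip_width: 0.499
grip_force: 0.0
```

```bash
cat > /tmp/q.py <<'E'
from wall import *
show()
ob=manip.get_obs();im=eyes.grab_frame("wrist");pickle.dump((ob,im),open("w6.pkl","wb"))
P=lambda x,y,w:[*T(tr,(x/1e3,y/1e3,0))[:2],tr[2]+np.radians(w)]
def edges(n,p,rng=.006):
    for nm,A,B,nn in [("back",(a,-.02),(a,.02),(1,0)),("left",(-.032,b),(.032,b),(0,1)),("front",(-a,-.02),(-a,.02),(-1,0)),("right",(-.032,-b),(.032,-b),(0,-1))]:
        try: print(n,nm,*edge(ob,im,A,B,nn,.014,1,rng=rng,p=p))
        except Exception as e: print(n,nm,"none")
p,f=basefit(ob,im,P(-6.3,-64,9.1));rep(f"b3 {f:.0f}",p);edges("b3",p)
for k,y in((1,115.5),(2,65.5)): edges(k,P(19.5,y,0),.004)
print("backwall",edge(ob,im,(.058,-.05),(.058,-.11),(1,0),.031,1), edge(ob,im,(.058,.13),(.058,.05),(1,0),.031,1))
E
timeout 300 python3 - < /tmp/q.py
```

```text
t 17.35 tcp [ 0.5912 -0.2904  0.0552] tray mm [ -19.  -113.6] yaw rel 0.24 F [0.4 0.8 0.2] grip 0.499 0.0
b3 -5494 tray mm [ -5.4 -65.7] yaw rel 9.54
b3 back [-0.76 -0.55] 0.3 60 0.1
b3 left [ 0.25 -0.11] -0.32 52 0.17
b3 front [ 0.25 -0.11] -0.52 45 0.1
b3 right [0.3 0.3] -0.0 39 0.0
1 back none
1 left none
1 front none
1 right none
2 back [-1. -1.] -0.0 8 0.0
2 left none
2 front none
2 right [2.74 2.97] 0.21 59 0.08Traceback (most recent call last):
  File "<stdin>", line 11, in <module>
  File "wall.py", line 14, in edge
    c=np.polyfit(pts[:,0],pts[:,1],1);r=pts[:,1]-np.polyval(c,pts[:,0]);k=abs(r)<max(.0004,2*np.median(abs(r)));
                 ~~~^^^^^
IndexError: too many indices for array: array is 1-dimensional, but 2 were indexed
```

```bash
python3 rel.py -20.6 -68 -11 9.2
```

```text
t 17.4 tcp [ 0.591  -0.291   0.0552] tray mm [ -19.2 -114.3] yaw rel 0.2 F [-0.1 -0.1 -0.2] grip 0.501 0.0
 shift tool mm [46.2 -1.3 66.2] turn -9.0
```

Emit:
carry_out(plan=[[20,0,0,0,0,-5],[40,-1,0,0,0,-9],[46,-1,5,0,0,-9],[46,-1,25,0,0,-9],[46,-1,45,0,0,-9],[46,-1,65,0,0,-9],[46,-1,66,0,0,-9],[46,-1,66,0,0,-9]])

```text
t: 18.2
position: [0.5855, -0.2478, -0.0114]
ee_rot: [[-0.231, 0.973, -0.001], [0.973, 0.231, 0.0], [0.0, -0.001, -1.0]]
wrist_force: [-0.0, 0.4, -0.3]
grip_width: 0.499
grip_force: 0.0
```

Emit:
carry_out(plan=[[0,0,0,0,0,0],[0,0,0,0,0,0],[0,0,0,0,0,0],[0,0,0,0,0,0]], jaw=0.2)

```text
t: 18.6
position: [0.5871, -0.2481, -0.0094]
ee_rot: [[-0.231, 0.973, 0.003], [0.973, 0.231, -0.001], [-0.002, 0.003, -1.0]]
wrist_force: [0.2, -0.9, 4.4]
grip_width: 0.272
grip_force: 30.0
```

```bash
python3 rel.py 0 9 -12 0
```

```text
t 18.6 tcp [ 0.5871 -0.2481 -0.0094] tray mm [-19.8 -71.2] yaw rel 9.0 F [ 0.2 -0.9  4.4] grip 0.272 30.0
 shift tool mm [76.2 32.1  2.5] turn 9.0
```

Emit:
carry_out(plan=[[5,2,-1,0,0,3],[15,6,-1,0,0,6],[28,11,-1,0,0,9],[41,17,-1,0,0,9],[54,22,-1,0,0,9],[65,27,-1,0,0,9],[73,31,-1,0,0,9],[73,31,-1,0,0,9]])

```text
t: 19.4
position: [0.6, -0.1664, -0.0095]
ee_rot: [[-0.08, 0.997, 0.001], [0.997, 0.08, 0.002], [0.002, 0.002, -1.0]]
wrist_force: [-0.8, 1.1, 5.0]
grip_width: 0.274
grip_force: 30.2
```

Emit:
carry_out(plan=[[0,3,0,0,0,0],[0,6,0,0,0,0],[0,9,0,0,0,0],[2,8,0,0,0,0],[5,8,0,0,0,0],[8,8,0,0,0,0],[12,8,0,0,0,0],[15,10,0,0,0,0],[15,12,0,0,0,0]])

```text
t: 20.3
position: [0.6053, -0.1619, -0.0094]
ee_rot: [[-0.072, 0.997, -0.008], [0.997, 0.071, -0.01], [-0.009, -0.009, -1.0]]
wrist_force: [-13.0, -9.7, 15.1]
grip_width: 0.27
grip_force: 32.4
```

```bash
python3 rel.py
```

```text
t 20.3 tcp [ 0.6053 -0.1619 -0.0094] tray mm [ 4.9 13.3] yaw rel -0.29 F [-13.   -9.7  15.1] grip 0.27 32.4
```

Emit:
carry_out(plan=[[4,-6,0,0,0,0],[8,-7,0,0,0,0],[12,-7,0,0,0,0],[16,-7,0,0,0,0],[16,-7,0,0,0,0],[16,-2,0,0,0,0],[10,0,0,0,0,0]])

```text
t: 21.0
position: [0.605, -0.1569, -0.0066]
ee_rot: [[-0.069, 0.998, -0.007], [0.997, 0.069, -0.016], [-0.015, -0.008, -1.0]]
wrist_force: [-15.2, -8.6, 23.4]
grip_width: 0.274
grip_force: 33.4
```

```bash
python3 rel.py
```

```text
t 21.0 tcp [ 0.605  -0.1569 -0.0066] tray mm [ 5.  18.4] yaw rel -0.42 F [-15.2  -8.6  23.4] grip 0.274 33.4
```

Emit:
carry_out(plan=[[-4,-2,0,0,0,0],[-8,-4,0,0,0,0],[-12,-6,0,0,0,0],[-14,-6,-20,0,0,0],[-14,-6,-45,0,0,0],[-20,-6,-65,0,0,0],[-50,-8,-65,0,0,0],[-80,-10,-65,0,0,0],[-80,-10,-65,0,0,0],[-80,-10,-65,0,0,0]], jaw=0.5)

```text
t: 22.0
position: [0.6046, -0.2237, 0.0538]
ee_rot: [[-0.076, 0.997, -0.001], [0.997, 0.076, 0.002], [0.002, -0.001, -1.0]]
wrist_force: [-0.1, 0.7, -0.5]
grip_width: 0.499
grip_force: 0.0
```

Emit:
carry_out(plan=[[0,0,0,0,0,0],[0,0,0,0,0,0],[0,0,0,0,0,0]])

```text
t: 22.3
position: [0.6054, -0.2224, 0.0549]
ee_rot: [[-0.079, 0.997, -0.0], [0.997, 0.079, 0.001], [0.001, -0.0, -1.0]]
wrist_force: [0.9, 0.2, -0.6]
grip_width: 0.5
grip_force: 0.0
```

```bash
cat > look.py <<'E'
from wall import *
import sys
show();ob=manip.get_obs();im=eyes.grab_frame("wrist");pickle.dump((ob,im),open(sys.argv[1],"wb"))
P=lambda x,y,w:[*T(tr,(x/1e3,y/1e3,0))[:2],tr[2]+np.radians(w)]
def tryp(n,*k,**kw):
    try: print(n,*edge(ob,im,*k,**kw))
    except Exception: print(n,"none")
for k,y in((1,115.5),(2,65),(3,14)):
    tryp(f"b{k} back",(a,.02),(a,-.02),(1,0),.014,1,rng=.006,p=P(19.5,y,0))
    tryp(f"b{k} front",(-a,.02),(-a,-.02),(-1,0),.014,1,rng=.006,p=P(19.5,y,0))
tryp("b1 left",(-.032,b),(.032,b),(0,1),.014,1,rng=.005,p=P(19.5,115.5,0))
tryp("b3 right",(-.032,-b),(.032,-b),(0,-1),.014,1,rng=.008,p=P(19.5,14,0))
tryp("backwall L",(.058,.13),(.058,.02),(1,0),.031,1); tryp("leftwall",(.04,.14),(-.06,.14),(0,1),.031,1)
# profile across the seams, at tray x=45 and x=-10, z 14: intensity in y
g=im.mean(2).astype(float)
for x in(50,35,-5,-14):
    ys=np.arange(145,-20,-1.);Q=np.array([w2px("wrist",T(tr,(x/1e3,y/1e3,.014)),ob) for y in ys]);v=map_coordinates(g,[Q[:,1],Q[:,0]],order=1)
    print("x",x," ".join(str(int(k)) for k in v))
E
timeout 200 python3 - w7.pkl < look.py
```

```text
t 22.3 tcp [ 0.6054 -0.2224  0.0549] tray mm [  0.4 -46.9] yaw rel 0.14 F [ 0.9  0.2 -0.6] grip 0.5 0.0
b1 back [4.8 4.8] 0.0 29 0.0
b1 front [-0.33  0.67] 1.43 24 0.09
b2 back [4.79 4.79] -0.0 60 0.05
b2 front [-0.38  0.23] 0.86 44 0.08
b3 back [4.78 4.79] 0.0 60 0.07
b3 front [-0.23  0.57] 1.14 55 0.13
b1 left none
b3 right [-1.19  0.08] 1.13 43 0.11
backwall L [-0.92 -0.86] 0.03 48 0.08
leftwall none
x 50 0 0 0 0 0 0 0 0 0 0 0 0 0 0 0 0 0 0 0 0 0 0 0 0 0 0 0 0 0 0 0 29 32 28 27 28 28 24 24 25 26 26 26 25 26 24 25 25 25 27 25 24 25 25 26 24 26 26 26 25 26 26 25 25 25 25 25 27 26 25 25 27 27 26 25 26 25 26 30 30 32 36 28 27 26 27 26 26 26 26 25 26 27 26 25 25 25 25 25 26 25 25 26 25 24 55 100 26 29 27 26 26 26 26 25 27 26 26 26 26 27 27 27 26 27 28 27 27 27 31 37 39 33 30 26 26 27 27 27 26 27 26 27 25 26 26 26 25 26 26 25 26 26 26 26 27 60 100 98 97 98 98 98 99 98
x 35 0 0 0 0 0 0 0 0 0 0 0 0 0 0 0 0 0 0 0 0 0 0 0 0 0 0 0 0 0 0 0 0 0 43 35 37 37 38 37 38 38 37 37 38 38 38 37 38 39 38 38 39 40 39 39 27 38 38 39 40 39 39 37 38 38 38 39 38 39 39 38 38 38 39 38 38 38 44 44 44 43 44 44 4
[... 508 characters left out ...]
27 26 26 27 26 26 27 27 27 27 56 125 55 39 39 39 39 39 39 39 40 39 39 38 39 38 29 27 29 25 31 33 38 38 37 37 38 38 38 38 38 39 39 38 38 38 38 38 39 37 33 28 27 26 26 29 28 26 28 26 30 84 150 154 153 153 154 155 156 156 157
x -14 0 0 0 0 0 0 0 0 0 0 0 0 0 0 0 0 0 0 0 0 0 0 0 0 0 0 0 0 0 0 0 0 0 0 26 27 26 27 27 27 26 26 27 27 26 29 28 28 27 27 27 27 26 24 27 36 37 39 39 39 38 39 38 37 37 38 28 28 27 26 28 27 28 28 27 28 28 28 27 27 28 28 28 27 27 28 27 28 28 28 28 28 29 28 28 28 27 27 28 27 27 26 26 35 73 128 41 38 39 39 38 38 38 38 39 38 38 31 28 28 28 27 28 28 27 28 28 28 28 28 27 28 29 28 28 28 28 28 27 28 29 28 28 29 27 27 26 27 27 27 27 26 27 29 33 108 152 156 155 155 156 155 157 157 157
```

```bash
python3 rel.py -125 -160 55 0
```

```text
t 22.35 tcp [ 0.6054 -0.2228  0.055 ] tray mm [  0.4 -47.4] yaw rel 0.11 F [ 0.5  0.3 -0.6] grip 0.5 0.0
 shift tool mm [-1.124e+02 -1.256e+02 -1.000e-01] turn 0.1
```

Emit:
carry_out(plan=[[-30,-30,0,0,0,0],[-60,-62,0,0,0,0],[-90,-95,0,0,0,0],[-112,-120,0,0,0,0],[-112,-126,0,0,0,0],[-112,-126,0,0,0,0],[-112,-126,0,0,0,0]], jaw=0)

```text
t: 23.05
position: [0.4899, -0.3433, 0.0553]
ee_rot: [[-0.079, 0.997, 0.002], [0.997, 0.079, 0.001], [0.001, 0.002, -1.0]]
wrist_force: [0.1, 0.1, -0.8]
grip_width: -0.005
grip_force: 0.0
```

```bash
python3 rel.py -125 -160 4 0
python3 - <<'E'
from wall import *
ob=manip.get_obs();im=eyes.grab_frame("wrist");pickle.dump((ob,im),open("w8.pkl","wb"))
g=im.mean(2).astype(float)
# dark profile of the knob top (z 60) along y at x=-126, and of along x at y=-127
for nm,pts in [("y -100..-170",[(-126,y) for y in range(-90,-171,-2)]),("x -160..-90",[(x,-127) for x in range(-160,-89,2)])]:
    Q=np.array([w2px("wrist",T(tr,(x/1e3,y/1e3,.060)),ob) for x,y in pts]);print(nm,Q[0],Q[-1],*[int(g[int(np.clip(q[1],0,383)),int(np.clip(q[0],0,511))]) for q in Q])
E
```

```text
t 23.05 tcp [ 0.4899 -0.3433  0.0553] tray mm [-124.  -158.7] yaw rel 0.16 F [ 0.1  0.1 -0.8] grip -0.005 0.0
 shift tool mm [-1.4 -1.1 51.3] turn 0.2
y -100..-170 [251.37032047 121.74386366] [251.4307506  244.74527024] 74 74 74 74 74 74 74 36 28 34 35 20 16 18 28 33 35 34 165 159 158 161 28 29 29 158 81 161 179 177 177 177 176 178 178 178 178 176 172 35 33
x -160..-90 [196.54342866 182.47158422] [309.4566115  182.60133484] 128 127 130 174 183 108 151 146 109 110 110 101 28 31 32 25 160 160 160 35 35 36 30 127 126 126 127 126 126 126 127 125 126 126 124 125
```

Emit:
carry_out(plan=[[0,-1,15,0,0,0],[0,-1,35,0,0,0],[0,-1,50,0,0,0],[0,-1,50,0,0,0],[10,-1,50,0,0,0],[22,-1,50,0,0,0],[34,-1,50,0,0,0],[46,-1,50,0,0,0],[46,-1,50,0,0,0]])

```text
t: 24.0
position: [0.4841, -0.2961, 0.0057]
ee_rot: [[-0.08, 0.997, 0.0], [0.997, 0.08, 0.002], [0.002, 0.0, -1.0]]
wrist_force: [0.4, 0.3, 0.8]
grip_width: -0.001
grip_force: 0.0
```

```bash
python3 rel.py -125 -45 4 0
```

```text
t 24.0 tcp [ 0.4841 -0.2961  0.0057] tray mm [-126.2 -111.2] yaw rel 0.22 F [0.4 0.3 0.8] grip -0.001 0.0
 shift tool mm [66.2  1.4  1.8] turn 0.2
```

Emit:
carry_out(plan=[[5,0,1,0,0,0],[10,1,1,0,0,0],[15,1,1,0,0,0],[20,1,1,0,0,0],[25,1,1,0,0,0]])

```text
t: 24.5
position: [0.4827, -0.2748, 0.0042]
ee_rot: [[-0.076, 0.997, 0.0], [0.997, 0.076, -0.0], [-0.0, 0.0, -1.0]]
wrist_force: [-0.9, -2.3, 1.5]
grip_width: -0.004
grip_force: 1.1
```

```bash
cat > knob.py <<'E'
from wall import *
show();ob=manip.get_obs();im=eyes.grab_frame("wrist");g=im.mean(2).astype(float)
# divider plate top (z 36): bright strip in y, at two x in the bay
for x in(-90,-60,-30):
    ys=np.arange(20,-160,-2.);Q=np.array([w2px("wrist",T(tr,(x/1e3,y/1e3,.036)),ob) for y in ys])
    print("x",x,"y from 20 step -2:",*[int(g[int(q[1]),int(q[0])]) if 0<=q[0]<511 and 0<=q[1]<383 else -1 for q in Q])
# side camera: same profile
sd=eyes.grab_frame("side").mean(2)
for x in(-90,-30):
    Q=np.array([w2px("side",T(tr,(x/1e3,y/1e3,.036))) for y in np.arange(20,-160,-2.)])
    print("side x",x,*[int(sd[int(q[1]),int(q[0])]) for q in Q])
E
python3 knob.py
```

```text
t 24.5 tcp [ 0.4827 -0.2748  0.0042] tray mm [-125.9  -89.8] yaw rel -0.03 F [-0.9 -2.3  1.5] grip -0.004 1.1
x -90 y from 20 step -2: 129 130 130 131 132 134 136 136 135 135 135 135 135 137 137 137 138 137 136 136 137 138 136 135 135 134 137 136 134 132 133 134 134 135 134 134 135 82 95 96 95 95 101 165 173 189 130 131 130 130 129 129 131 131 130 130 131 131 131 131 130 131 130 130 130 129 129 127 22 28 28 27 27 29 33 33 32 33 37 43 38 31 32 32 30 28 28 27 28 27
x -60 y from 20 step -2: 130 131 131 131 132 133 133 135 136 139 138 139 138 139 140 139 137 137 138 138 138 138 138 137 136 136 135 135 135 135 135 136 135 134 133 133 133 79 22 24 24 98 157 202 193 193 129 130 130 130 130 130 130 131 133 134 133 132 131 130 129 130 130 130 131 133 133 133 132 132 131 130 130 130 132 23 27 26 28 27 28 27 27 28 26 31 29 30 30 27
x -30 y from 20 step -2: 22 21 22 21 22 21 23 22 22 20 32 33 33 29 21 127 134 134 135 135 137 136 136 135 134 134 133 134 134 133 133 134 135 133 132 131 133 94 22 23 23 85 113 203 192 196 128 130 131 131 128 128 130 131 131 130 131 131 132 132 132 130 130 129 130 130 130 130 130 129 129 130 130 130 129 130 89 95 93 94 94 96 95 98 97 43 26 25 29 28
side x -90 125 126 126 125 125 126 126 124 124 125 125 126 126 126 126 124 124 125 125 125 126 127 127 127 123 90 90 133 115 115 115 116 115 113 114 112 112 127 112 113 114 127 208 208 194 170 170 128 130 130 130 130 130 129 129 128 127 127 126 127 127 128 128 128 127 127 127 128 128 126 117 117 116 116 119 122 122 144 155 155 183 175 174 176 176 177 177 178 177 177
side x -30 123 122 123 123 123 123 123 122 123 122 123 122 122 123 123 124 124 123 126 125 125 124 123 118 118 82 103 103 44 43 44 44 43 44 44 43 45 45 53 96 124 124 180 192 192 184 130 130 128 127 127 127 128 127 128 127 127 129 129 129 129 129 129 130 130 130 130 130 130 126 126 103 103 116 113 113 116 115 115 114 114 117 116 116 114 114 126 205 205 143
```

Emit:
carry_out(plan=[[8,0,0,0,0,0],[16,0,0,0,0,0],[24,0,0,0,0,0],[32,0,0,0,0,0],[40,0,0,0,0,0],[45,0,0,0,0,0],[49,0,0,0,0,0],[52,0,0,0,0,0],[52,0,0,0,0,0]])

```text
t: 25.5
position: [0.4786, -0.222, 0.0039]
ee_rot: [[-0.077, 0.997, -0.0], [0.997, 0.077, 0.001], [0.001, -0.0, -1.0]]
wrist_force: [-0.3, -0.9, 0.1]
grip_width: -0.002
grip_force: 0.2
```

Emit:
carry_out(plan=[[2,0,0,0,0,0],[4,0,0,0,0,0],[6,0,0,0,0,0],[8,0,0,0,0,0],[8,0,0,0,0,0]])

```text
t: 26.0
position: [0.4784, -0.2205, 0.0042]
ee_rot: [[-0.073, 0.997, 0.002], [0.997, 0.073, -0.007], [-0.007, 0.002, -1.0]]
wrist_force: [2.7, -8.3, -4.1]
grip_width: -0.001
grip_force: 4.7
```

```bash
python3 rel.py
```

```text
t 26.0 tcp [ 0.4784 -0.2205  0.0042] tray mm [-126.   -35.3] yaw rel -0.18 F [ 2.7 -8.3 -4.1] grip -0.001 4.7
```

Emit:
carry_out(plan=[[4,0,0,0,0,0],[8,0,0,0,0,0],[12,0,0,0,0,0],[15,0,0,0,0,0],[15,0,0,0,0,0],[15,0,0,0,0,0]])

```text
t: 26.6
position: [0.4786, -0.2205, 0.0046]
ee_rot: [[-0.065, 0.998, 0.008], [0.998, 0.065, -0.024], [-0.024, 0.006, -1.0]]
wrist_force: [6.6, -29.3, -15.2]
grip_width: -0.003
grip_force: 14.2
```

```bash
python3 rel.py
```

```text
t 26.6 tcp [ 0.4786 -0.2205  0.0046] tray mm [-125.9  -35.3] yaw rel -0.67 F [  6.6 -29.3 -15.2] grip -0.003 14.2
```

Emit:
carry_out(plan=[[-8,0,0,0,0,0],[-18,0,0,0,0,0],[-22,0,0,0,0,0],[-22,0,-30,0,0,0],[-22,10,-70,0,0,0],[-22,40,-110,0,0,0],[-22,75,-130,0,0,0],[-22,110,-130,0,0,0],[-22,120,-130,0,0,0],[-22,120,-130,0,0,0]])

```text
t: 27.6
position: [0.5988, -0.2092, 0.1329]
ee_rot: [[-0.081, 0.997, -0.002], [0.997, 0.081, 0.003], [0.004, -0.002, -1.0]]
wrist_force: [-0.3, -0.0, -0.9]
grip_width: -0.003
grip_force: 0.0
```

Emit:
carry_out(plan=[[0,0,0,0,0,0],[0,0,0,0,0,0],[0,0,0,0,0,0]])

```text
t: 27.9
position: [0.5969, -0.2132, 0.1339]
ee_rot: [[-0.076, 0.997, -0.001], [0.997, 0.076, -0.0], [-0.0, -0.001, -1.0]]
wrist_force: [-0.1, 0.5, -0.2]
grip_width: -0.001
grip_force: 0.0
```

```bash
cat > look2.py <<'E'
from wall import *
import sys
show();ob=manip.get_obs();im=eyes.grab_frame("wrist");pickle.dump((ob,im),open(sys.argv[1],"wb"))
P=lambda x,y,w:[*T(tr,(x/1e3,y/1e3,0))[:2],tr[2]+np.radians(w)]
def tryp(n,*k,**kw):
    try: print(n,*edge(ob,im,*k,**kw))
    except Exception: print(n,"none")
for k,y in((1,115.5),(2,65.5),(3,15.5)):
    tryp(f"b{k} back",(a,.02),(a,-.02),(1,0),.014,1,rng=.0035,p=P(19.5,y,0))
    tryp(f"b{k} front",(-a,.02),(-a,-.02),(-1,0),.014,1,rng=.005,p=P(19.5,y,0))
tryp("b1 left",(-.032,b),(.032,b),(0,1),.014,1,rng=.004,p=P(19.5,115.5,0))
tryp("backwall",(.058,.13),(.058,.02),(1,0),.031,1); tryp("leftwall",(.04,.14),(-.06,.14),(0,1),.031,1)
tryp("divider",(-.09,-.0095),(.04,-.0095),(0,-1),.036,1)
g=im.mean(2).astype(float)
for x in(50,35,-5,-14):
    ys=np.arange(145,-20,-1.);Q=np.array([w2px("wrist",T(tr,(x/1e3,y/1e3,.014)),ob) for y in ys]);v=map_coordinates(g,[Q[:,1],Q[:,0]],order=1)
    print("x",x,"145>132",*v[:14].astype(int),"| 95>85",*v[50:61].astype(int),"| 45>34",*v[100:112].astype(int),"| -4>-19",*v[149:].astype(int))
for y in(130,115,100,80,65,50,30,15,0):
    xs=np.arange(52,62,.5);Q=np.array([w2px("wrist",T(tr,(x/1e3,y/1e3,.014)),ob) for x in xs]);print("y",y,"x52..62",*map_coordinates(g,[Q[:,1],Q[:,0]],order=1).astype(int))
E
timeout 200 python3 - w9.pkl < look2.py
```

```text
t 27.9 tcp [ 0.5969 -0.2132  0.1339] tray mm [ -7.4 -37.1] yaw rel -0.05 F [-0.1  0.5 -0.2] grip -0.001 0.0
b1 back [-1.01 -1.21] -0.29 60 0.09
b1 front [0.47 0.5 ] 0.05 60 0.18
b2 back [-0.22 -0.58] -0.51 60 0.14
b2 front [-0.23 -0.13] 0.14 47 0.07
b3 back [-1.02 -1.14] -0.16 60 0.1
b3 front [0.35 0.62] 0.4 60 0.11
b1 left [-0.32 -0.52] -0.18 60 0.09
backwall [-0.85 -0.9 ] -0.03 59 0.13
leftwall [0.35 0.64] 0.16 60 0.19
divider [-0.28 -0.72] -0.2 55 0.17
x 50 145>132 72 78 78 77 80 51 21 23 25 28 28 28 27 25 | 95>85 24 24 23 24 23 22 25 24 25 25 25 | 45>34 24 25 24 25 24 24 29 31 31 26 24 24 | -4>-19 24 24 24 24 27 49 72 22 50 116 196 236 235 233 230 229
x 35 145>132 70 76 76 77 73 50 33 34 35 35 35 35 35 35 | 95>85 37 37 38 38 34 29 37 37 39 38 38 | 45>34 38 38 37 37 34 31 38 39 39 39 39 38 | -4>-19 36 37 37 36 33 24 26 23 61 122 199 232 235 232 230 229
x -5 145>132 75 79 78 78 74 53 33 34 35 34 34 31 32 34 | 95>85 24 24 27 33 32 31 37 36 36 36 36 | 45>34 25 26 25 25 28 34 37 36 36 36 36 36 | -4>-19 24 24 24 32 35 29 26 22 59 120 194 231 232 229 227 226
x -14 145>132 72 77 77 78 67
[... 157 characters left out ...]
230 231 228 226 225
y 130 x52..62 25 25 24 24 23 23 21 19 56 92 91 89 88 88 87 85 84 83 123 180
y 115 x52..62 24 24 24 24 23 24 27 38 59 76 84 90 89 88 87 87 93 103 146 188
y 100 x52..62 24 24 25 24 23 22 21 38 65 80 88 91 90 89 88 86 82 96 144 186
y 80 x52..62 25 25 24 24 24 24 23 29 38 53 72 84 90 92 91 88 83 94 144 188
y 65 x52..62 25 24 24 24 24 24 22 26 42 57 74 87 90 93 92 90 86 82 138 195
y 50 x52..62 24 25 25 24 25 25 23 21 43 69 82 92 94 93 92 90 94 101 133 190
y 30 x52..62 26 25 25 24 24 22 21 44 67 80 92 94 93 92 92 88 82 104 152 190
y 15 x52..62 25 25 24 24 24 23 24 25 58 91 93 92 92 92 90 89 97 112 138 173
y 0 x52..62 25 25 25 25 25 27 29 48 68 80 90 93 92 91 91 88 84 99 150 193
```

```bash
python3 rel.py 4 15 -10 0
```

```text
t 27.95 tcp [ 0.5972 -0.2132  0.134 ] tray mm [ -7.1 -37.1] yaw rel -0.05 F [-0.3 -0.2  0.2] grip 0.002 0.0
 shift tool mm [ 52.2  11.2 144. ] turn -0.1
```

Emit:
carry_out(plan=[[30,6,20,0,0,0],[52,11,50,0,0,0],[52,11,80,0,0,0],[52,11,80,0,0,0],[52,11,110,0,0,0],[52,11,135,0,0,0],[52,11,143,0,0,0],[52,11,143,0,0,0]], jaw=0.5)

```text
t: 28.75
position: [0.6045, -0.1612, -0.0091]
ee_rot: [[-0.075, 0.997, -0.001], [0.997, 0.075, -0.0], [-0.0, -0.002, -1.0]]
wrist_force: [0.4, 0.3, -0.4]
grip_width: 0.5
grip_force: 0.0
```

Emit:
carry_out(plan=[[0,0,0,0,0,0],[0,0,0,0,0,0],[0,0,0,0,0,0],[0,4,0,0,0,0],[0,8,0,0,0,0],[0,12,0,0,0,0],[0,12,0,0,0,0]], jaw=0.2)

```text
t: 29.45
position: [0.6047, -0.1612, -0.0071]
ee_rot: [[-0.075, 0.997, -0.025], [0.997, 0.075, -0.003], [-0.001, -0.025, -1.0]]
wrist_force: [-26.8, 0.4, 25.7]
grip_width: 0.269
grip_force: 36.4
```

```bash
python3 rel.py
```

```text
t 29.45 tcp [ 0.6047 -0.1612 -0.0071] tray mm [ 4.4 14.2] yaw rel -0.11 F [-26.8   0.4  25.7] grip 0.269 36.4
```

Emit:
carry_out(plan=[[0,-5,0,0,0,0],[0,-8,0,0,0,0],[0,-8,0,0,0,0]])

```text
t: 29.75
position: [0.6054, -0.1611, -0.007]
ee_rot: [[-0.075, 0.997, -0.007], [0.997, 0.075, -0.002], [-0.002, -0.007, -1.0]]
wrist_force: [-9.8, -0.7, 10.9]
grip_width: 0.273
grip_force: 31.5
```

Emit:
carry_out(plan=[[0,0,0,0,0,0],[0,0,0,0,0,0],[0,0,0,0,0,0],[0,-4,-25,0,0,0],[0,-4,-50,0,0,0],[10,-4,-60,0,0,0],[50,-4,-60,0,0,0],[90,-4,-60,0,0,0],[100,-4,-60,0,0,0],[100,-4,-60,0,0,0]], jaw=0.5)

```text
t: 30.75
position: [0.5974, -0.0554, 0.0508]
ee_rot: [[-0.083, 0.997, -0.0], [0.997, 0.083, 0.002], [0.002, -0.0, -1.0]]
wrist_force: [0.1, 0.5, -0.5]
grip_width: 0.502
grip_force: 0.0
```

```bash
python3 rel.py 4 115 -10 0
```

```text
t 30.75 tcp [ 0.5974 -0.0554  0.0508] tray mm [  5.2 120.1] yaw rel 0.4 F [ 0.1  0.5 -0.5] grip 0.502 0.0
 shift tool mm [-5.3 -1.2 60.8] turn 0.4
```

Emit:
carry_out(plan=[[0,0,0,0,0,0],[0,0,20,0,0,0],[0,0,40,0,0,0],[0,0,60,0,0,0],[0,0,61,0,0,0],[0,0,61,0,0,0]])

```text
t: 31.35
position: [0.5973, -0.0624, -0.0105]
ee_rot: [[-0.074, 0.997, -0.001], [0.997, 0.074, -0.001], [-0.001, -0.001, -1.0]]
wrist_force: [0.2, 0.8, 0.2]
grip_width: 0.499
grip_force: 0.0
```

Emit:
carry_out(plan=[[0,0,0,0,0,0],[0,0,0,0,0,0],[0,0,0,0,0,0],[0,4,0,0,0,0],[0,8,0,0,0,0],[0,12,0,0,0,0],[0,12,0,0,0,0]], jaw=0.2)

```text
t: 32.05
position: [0.597, -0.0615, -0.0089]
ee_rot: [[-0.076, 0.997, -0.025], [0.997, 0.076, -0.005], [-0.003, -0.026, -1.0]]
wrist_force: [-26.2, -2.9, 26.0]
grip_width: 0.276
grip_force: 37.3
```

Emit:
carry_out(plan=[[0,-5,0,0,0,0],[0,-8,0,0,0,0],[0,-8,0,0,0,0]])

```text
t: 32.35
position: [0.5976, -0.0614, -0.0088]
ee_rot: [[-0.076, 0.997, -0.007], [0.997, 0.076, -0.003], [-0.002, -0.007, -1.0]]
wrist_force: [-9.5, -1.8, 11.9]
grip_width: 0.274
grip_force: 31.8
```

Emit:
carry_out(plan=[[0,0,0,0,0,0],[0,0,0,0,0,0],[0,0,0,0,0,0],[0,-4,-25,0,0,0],[0,-4,-50,0,0,0],[-10,-4,-60,0,0,0],[-40,-4,-60,0,0,0],[-50,-4,-60,0,0,0],[-50,-4,-60,0,0,0],[-50,-4,-60,0,0,0]], jaw=0.5)

```text
t: 33.35
position: [0.6008, -0.1092, 0.049]
ee_rot: [[-0.076, 0.997, -0.002], [0.997, 0.076, 0.002], [0.002, -0.001, -1.0]]
wrist_force: [-0.4, 0.7, 0.3]
grip_width: 0.502
grip_force: 0.0
```

```bash
python3 rel.py 4 65 -10 0
```

```text
t 33.35 tcp [ 0.6008 -0.1092  0.049 ] tray mm [ 4.5 66.2] yaw rel -0.01 F [-0.4  0.7  0.3] grip 0.502 0.0
 shift tool mm [-1.3 -0.4 59. ] turn -0.0
```

Same press for the middle base, then up to look.

Emit:
carry_out(plan=[[0,0,0,0,0,0],[0,0,20,0,0,0],[0,0,40,0,0,0],[0,0,59,0,0,0],[0,0,59,0,0,0],[0,0,59,0,0,0]])

```text
t: 33.95
position: [0.6013, -0.1087, -0.009]
ee_rot: [[-0.078, 0.997, -0.001], [0.997, 0.078, 0.001], [0.001, -0.001, -1.0]]
wrist_force: [-0.2, 0.9, 0.6]
grip_width: 0.499
grip_force: 0.0
```

Emit:
carry_out(plan=[[0,0,0,0,0,0],[0,0,0,0,0,0],[0,0,0,0,0,0],[0,4,0,0,0,0],[0,8,0,0,0,0],[0,12,0,0,0,0],[0,12,0,0,0,0]], jaw=0.2)

```text
t: 34.65
position: [0.6007, -0.1099, -0.0077]
ee_rot: [[-0.076, 0.997, -0.026], [0.997, 0.076, -0.002], [-0.0, -0.026, -1.0]]
wrist_force: [-27.2, 0.8, 26.2]
grip_width: 0.27
grip_force: 36.7
```

Emit:
carry_out(plan=[[0,-5,0,0,0,0],[0,-8,0,0,0,0],[0,-8,0,0,0,0]])

```text
t: 34.95
position: [0.6013, -0.1099, -0.0077]
ee_rot: [[-0.076, 0.997, -0.007], [0.997, 0.076, -0.001], [-0.0, -0.007, -1.0]]
wrist_force: [-9.9, 0.3, 11.2]
grip_width: 0.269
grip_force: 31.6
```

Emit:
carry_out(plan=[[0,0,0,0,0,0],[0,0,0,0,0,0],[0,0,0,0,0,0],[0,-4,-25,0,0,0],[0,-4,-50,0,0,0],[-15,-8,-85,0,0,0],[-55,-12,-120,0,0,0],[-95,-15,-140,0,0,0],[-103,-15,-143,0,0,0],[-103,-15,-143,0,0,0]], jaw=0.5)

```text
t: 35.95
position: [0.5987, -0.2173, 0.1346]
ee_rot: [[-0.071, 0.997, 0.002], [0.997, 0.071, -0.002], [-0.002, 0.002, -1.0]]
wrist_force: [-0.1, 0.6, 0.8]
grip_width: 0.499
grip_force: 0.0
```

Emit:
carry_out(plan=[[0,0,0,0,0,0],[0,0,0,0,0,0],[0,0,0,0,0,0],[0,0,0,0,0,0]], jaw=0)

```text
t: 36.35
position: [0.5983, -0.2121, 0.1334]
ee_rot: [[-0.079, 0.997, -0.001], [0.997, 0.079, 0.001], [0.001, -0.001, -1.0]]
wrist_force: [-0.8, -0.1, 0.4]
grip_width: 0.001
grip_force: 0.0
```

```bash
timeout 200 python3 - w10.pkl < look2.py
```

```text
t 36.35 tcp [ 0.5983 -0.2121  0.1334] tray mm [ -5.9 -36.1] yaw rel 0.13 F [-0.8 -0.1  0.4] grip 0.001 0.0
b1 back [-0.2 -0.2] -0.0 60 0.0
b1 front [-0.36 -0.33] 0.04 60 0.15
b2 back [-0.19 -0.25] -0.09 60 0.09
b2 front [-0.55 -0.36] 0.26 51 0.08
b3 back [-0.2  -0.26] -0.1 60 0.09
b3 front [-0.22 -0.58] -0.51 44 0.13
b1 left [-0.39 -0.3 ] 0.09 60 0.11
backwall [-0.8  -0.83] -0.01 59 0.13
leftwall [0.58 0.65] 0.04 60 0.06
divider [-0.33 -0.71] -0.17 55 0.16
x 50 145>132 72 78 78 78 76 48 25 24 26 29 29 27 25 25 | 95>85 24 24 25 24 23 24 27 26 27 27 28 | 45>34 24 24 24 24 36 26 35 23 25 24 24 24 | -4>-19 24 25 25 24 34 54 50 36 54 111 188 237 235 233 230 229
x 35 145>132 70 77 77 76 77 50 33 35 36 36 36 35 35 36 | 95>85 38 37 37 37 35 33 36 37 37 38 38 | 45>34 38 38 38 36 33 35 38 39 39 39 39 39 | -4>-19 38 38 37 36 36 31 25 31 60 105 200 236 235 232 230 229
x -5 145>132 76 78 78 78 74 55 33 35 35 35 35 33 30 31 | 95>85 24 26 26 31 33 33 36 37 36 36 36 | 45>34 25 25 26 24 27 37 37 37 37 37 37 37 | -4>-19 25 26 26 26 27 26 26 23 55 92 198 231 231 229 227 226
x -14 145>132 74 77 77 77 74
[... 160 characters left out ...]
231 229 226 225
y 130 x52..62 24 24 24 23 24 25 24 24 29 36 62 89 89 89 87 84 93 104 144 189
y 115 x52..62 25 25 24 24 24 24 23 25 34 47 68 84 88 90 89 87 82 85 138 185
y 100 x52..62 24 25 25 25 25 25 24 22 20 36 73 93 92 90 89 89 93 107 149 187
y 80 x52..62 25 25 25 25 24 23 23 25 36 48 68 84 89 93 91 90 87 87 141 195
y 65 x52..62 25 23 24 24 25 25 24 23 37 52 72 92 95 93 91 89 97 109 147 198
y 50 x52..62 25 25 25 25 24 24 23 23 31 51 70 85 96 94 92 89 89 122 156 192
y 30 x52..62 25 25 23 23 25 25 23 26 39 53 70 84 89 93 91 90 97 104 150 200
y 15 x52..62 26 25 25 25 25 25 25 23 29 52 72 83 92 92 92 90 88 112 138 178
y 0 x52..62 24 24 24 24 25 25 23 23 36 49 66 83 87 91 90 88 103 126 157 195
```

Emit:
carry_out(plan=[[-10,-45,0,0,0,0],[-22,-90,0,0,0,0],[-22,-120,0,0,0,0],[-22,-120,30,0,0,0],[-22,-120,70,0,0,0],[-22,-120,110,0,0,0],[-22,-120,129,0,0,0],[-22,-120,129,0,0,0]])

```text
t: 37.2
position: [0.4772, -0.2432, 0.0018]
ee_rot: [[-0.077, 0.997, -0.007], [0.997, 0.077, 0.004], [0.004, -0.007, -1.0]]
wrist_force: [0.3, 0.3, -0.4]
grip_width: -0.003
grip_force: 0.0
```

```bash
python3 rel.py -126 -38 4.5 0
```

```text
t 37.2 tcp [ 0.4772 -0.2432  0.0018] tray mm [-129.   -57.9] yaw rel 0.03 F [ 0.3  0.3 -0.4] grip -0.003 0.0
 shift tool mm [19.9  3.  -2.6] turn 0.0
```

Emit:
carry_out(plan=[[5,0,0,0,0,0],[13,0,0,0,0,0],[20,0,0,0,0,0],[24,0,0,0,0,0],[29,0,0,0,0,0],[34,0,0,0,0,0],[38,0,0,0,0,0],[38,0,0,0,0,0],[38,0,0,0,0,0]])

```text
t: 38.1
position: [0.4799, -0.2202, 0.0068]
ee_rot: [[-0.07, 0.998, 0.008], [0.997, 0.07, -0.017], [-0.017, 0.007, -1.0]]
wrist_force: [2.7, -18.1, -5.8]
grip_width: 0.001
grip_force: 9.0
```

Emit:
carry_out(plan=[[-8,0,0,0,0,0],[-18,0,0,0,0,0],[-32,0,0,0,0,0],[-38,0,-30,0,0,0],[-38,10,-70,0,0,0],[-38,40,-110,0,0,0],[-38,75,-130,0,0,0],[-38,110,-130,0,0,0],[-38,120,-130,0,0,0],[-38,120,-130,0,0,0]])

```text
t: 39.1
position: [0.6007, -0.2341, 0.1338]
ee_rot: [[-0.079, 0.997, -0.001], [0.997, 0.079, 0.002], [0.002, -0.001, -1.0]]
wrist_force: [-1.2, -0.4, -1.0]
grip_width: 0.0
grip_force: 0.0
```

Emit:
carry_out(plan=[[0,0,0,0,0,0],[0,0,0,0,0,0],[0,0,0,0,0,0],[0,0,0,0,0,0]])

```text
t: 39.5
position: [0.5992, -0.2361, 0.1352]
ee_rot: [[-0.076, 0.997, -0.0], [0.997, 0.076, -0.0], [-0.0, -0.0, -1.0]]
wrist_force: [-0.2, -0.8, -0.1]
grip_width: -0.003
grip_force: 0.0
```

```bash
timeout 200 python3 - w11.pkl < look2.py | head -20
```

```text
t 39.5 tcp [ 0.5992 -0.2361  0.1352] tray mm [ -6.8 -60.2] yaw rel -0.04 F [-0.2 -0.8 -0.1] grip -0.003 0.0
b1 back [-0.25 -0.19] 0.09 49 0.06
b1 front [-0.15 -0.48] -0.48 39 0.14
b2 back [-0.2 -0.2] -0.0 60 0.0
b2 front [-0.37 -0.16] 0.31 43 0.13
b3 back [-0.23 -0.21] 0.03 60 0.07
b3 front [-1.47  2.06] 5.04 59 0.91
b1 left none
backwall [-0.76 -0.86] -0.05 55 0.13
leftwall none
divider [-0.7  -0.98] -0.12 54 0.09
x 50 145>132 0 0 0 0 0 0 0 0 0 0 0 0 0 0 | 95>85 23 23 22 23 22 20 22 23 26 27 25 | 45>34 23 24 24 24 22 24 30 27 26 26 27 26 | -4>-19 23 25 23 24 31 51 30 113 213 235 233 231 229 229 233 206
x 35 145>132 0 0 0 0 0 0 0 0 0 0 0 0 0 0 | 95>85 37 38 36 37 29 31 35 36 36 36 36 | 45>34 37 36 36 38 28 32 37 37 38 38 37 37 | -4>-19 37 36 36 36 34 24 46 130 208 233 233 231 229 228 232 210
x -5 145>132 0 0 0 0 0 0 0 0 0 0 0 0 0 0 | 95>85 24 24 23 30 30 32 35 36 35 34 35 | 45>34 26 24 25 24 24 35 36 36 35 35 36 35 | -4>-19 24 24 26 26 24 23 28 95 225 234 229 228 225 224 228 222
x -14 145>132 0 0 0 0 0 0 0 0 0 0 0 0 0 0 | 95>85 25 24 25 23 28 34 36 36 36 35 35 | 45>34 26 25 24 31 28 35 36 36 36 36 36 35 | -4>-19 25 24 27 34 33 24 29 98 225 232 228 226 224 223 226 220
y 130 x52..62 0 0 0 0 0 0 0 0 0 0 0 0 0 0 0 0 0 0 0 0
y 115 x52..62 24 23 23 23 24 25 23 21 34 49 66 83 87 87 85 82 92 108 137 177
y 100 x52..62 24 24 24 24 23 23 23 24 27 37 61 80 85 88 87 85 80 79 132 184
y 80 x52..62 23 24 25 24 23 22 21 24 28 42 62 76 86 90 88 85 79 96 140 180
y 65 x52..62 24 24 25 25 26 25 24 22 20 39 67 81 88 90 89 87 86 104 145 166
```

```bash
python3 -c "
from workcell import manip
print(manip.job_done())"
```

```text
the job is handed in; nothing more can be done
None
```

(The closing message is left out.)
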